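Tip the milling balls out of the beaker and stand the beaker on the cork mat

TASK

Take the steel beaker out from under the overhanging shelf, tip it so that all three porcelain balls roll out into the black oval tray (do not touch the balls with the fingers), and then set the empty beaker down gently, upright, in the middle of the round cork mat; do not drop it onto the mat. Do not bump the shelf hard, and leave the glaze jar, the flask and the dropper bottle where they are.

Things in the scene. Friction and masses are not known exactly. Their poses are not given: they have to be found in the camera images.
- beaker: open round steel beaker, slightly flared: 85 mm high, outside 57 mm across at the base, 63 mm at 45 mm up, 68 mm at the rim; wall 4 mm, floor 5 mm, 0.16 kg. Origin at the centre of its underside, z along its axis to the mouth. Starts upright on the shelf's foot plate under the board: take it with a tool tilted about 45 degrees from the open front. Balls roll out when tipped past about 95 degrees
- ball_a: glazed white porcelain milling ball, 22 mm across, 20 g; origin at its centre. Starts on the beaker's inner floor; rolls easily
- ball_b: glazed white porcelain milling ball, 22 mm across, 20 g; origin at its centre. Starts on the beaker's inner floor; rolls easily
- ball_c: glazed white porcelain milling ball, 22 mm across, 20 g; origin at its centre. Starts on the beaker's inner floor; rolls easily
- tray: black oval tray, loose, 0.6 kg, 182 mm along its x by 350 mm along its y, rim 27 mm high, inner floor 7 to 8 mm above the table; origin at the centre of its underside
- cork_mat: round cork mat fixed to the table, 100 mm across, 8 mm thick; origin at the centre of its underside; the beaker is to stand on its top
- shelf: fixed C-shaped bench shelf of aluminium sheet with a wooden top board, 160 mm wide along y, open at the sides and at the front, which faces its -x. Foot plate 4 mm thick, x -80 to +90 mm; back sheet at x +88 mm; board x -5 to +100 mm, underside 160 mm and top 172 mm above the table. Origin on the table, near where the beaker stands
- glaze_jar: bystander: small jar with a dark lid, 47 mm across, 61 mm high, loose on the table behind the tray; origin under its centre
- flask: bystander: small waisted flask with a round amber belly, 43 mm across, 68 mm high, loose on the table behind the tray; origin under its centre
- dropper: bystander: white dropper bottle, 31 mm across, 66 mm high, loose on the back of the shelf's top board; origin under its centre
Mind the look-alikes: they are no part of the job. What is shaped like the beaker but purple is not meant.

How it is judged:
By the outcome, as a careful person would: the job done as asked, in the order asked, and still so for the second after the job is handed in, with the robot touching nothing.
It also fails if it takes over 51 s, if anything falls off the work surface, if the arm or the gripper's body presses on something with over 40 N, if the wrist force passes 120 N, or if a joint passes its speed limit or range.

ROBOT

A 6-joint arm with a two-finger parallel gripper is mounted at the origin on the work surface; the furniture and walls round the work are solid. World frame = base frame: x ahead of the robot, y to its left, z up, the work surface at z = 0. Lengths are in m, angles in rad, forces in N, time in s.
With the tool pointing down it reaches from about 0.375 to 0.9 m from the base axis. Payload 3.1 kg.
Tool frame: the origin (TCP) lies between the finger pads; the fingertips stand 11 mm ahead of it and the grasp point (between the pads) lies 8 mm behind it; z points along the fingers, y is the line along which they close (so a half turn about z gives the same grasp; the last joint's range is limited). The gripper opens to 87 mm and grips with 3 to 60 N. Pads are 19 mm wide; open, the fingers measure 117 mm over their backs; the gripper's body (75 mm by 190 mm) begins 51 mm behind the grasp point.
Start: joints at [0.982, 0.527, 1.433, -0, 1.181, -0.178], TCP at [0.25, 0.573, 0.234] pointing down, gripper open.
Joint ranges: [-3.08, 3.08], [-0.75, 2.2], [0.22, 2.44], [-1.43, 4.57], [0, 2.65], [-2.85, 2.85]. Speed limits (rad/s): [2.79, 2.79, 3.14, 3.14, 3.14, 3.14].

INTERFACE

Orientations are given as a unit quaternion [x, y, z, w].
In Python, from rig import robot gives the robot as it stands.
- The arm moves only by the tool move_arm, never from a script. Its argument "moves" is text: rows parted by semicolons, each of 7 numbers parted by spaces: the shift along the tool's x, y, z in units of 100 mm (1.0 is 100 mm), then the turn, a rotation vector about the tool's x, y, z in units of 90 degrees (1.0 is 90 degrees), then the opening, from 0 (shut) to 1 (fully open). A call has 1 to 12 rows; each row is the pose to reach, as a shift and turn from the pose commanded when the call began, along the tool's axes at that moment; what a row does not reach only later rows make up. A row lasts 1/10 s, in which the tool goes at most 50 mm and 8.59 degrees, less where a joint would pass 70% of its speed; a pose out of reach is approached as far as the arm can. A call with a number of a shift or a turn outside -1 to 1 is refused whole. A call with a gripper value outside its range is refused whole. The fingers move at their own pace and stop on an object; "squeeze" is the grip in N (left out, the last holds). Time passes only in rows, so rows that repeat a pose let the fingers close. It gives the time, the measured TCP pose, the force, the opening and the grip force at its end, in the units of the state.
- robot.get_obs(): the state, without advancing time (a new reading comes with each control period).
- robot.camera(name): name is "scene" or "top"; returns a dict with "image" (400x640x3 uint8, red, green, blue), "intrinsics" (3x3 intrinsics, pixels), "extrinsics" (4x4, takes a point from world to camera coordinates). Camera axes: x right, y up, looking along -z (the intrinsics and any distortion apply to the point x, -y, -z); pixel columns grow to the right and rows downward; lengths in m; the calibration is good to about 2 mm. A picture is of the moment at which its call begins. There is no depth.
- robot.hand_in(): hands the job in; it is judged then, once.
The state is a dict: "time": time; "q": joint angles; "joint_velocities": joint speeds; "joint_torque": joint torques, N m; "position": TCP position; "tool_rot": TCP orientation; "ft_force": force on the tool from outside, world axes, zero at the start; "moment": the same for the moment, N m; "grip_width": finger opening in m; "grip_force": force on a finger pad.
Only numpy, scipy, OpenCV 4.12 (cv2) and the standard library are available. Lean on these libraries where they do the work, as an engineer would, in place of code of your own. Each camera call takes 0.05 s, during which the arm holds its last target. There are 200 camera calls.

## Working session

There is one attempt and no reset: what is moved stays moved. The work goes in short steps, Python scripts to look and compute and a tool call to move; the robot and the scene stay as the last step left them, time stands still between calls to the robot, and variables do not carry over. Pictures are saved under pics/ and viewed, at most 10 in all, crops included, and the job is handed in when it is done.

Besides the shell and the picture viewer there is one more tool, called after "Emit:" as name(argument=value, ...) on one line, values as JSON. move_arm: Moves the arm, as the interface text tells. Shifts and turns lie within -1 to 1; 1 stands for 100 mm of shift or 90 degrees of turn. Its arguments: {"type":"object","properties":{"moves":{"type":"string"},"squeeze":{"type":"number"}},"required":["moves"]}

```bash
mkdir -p pics; ls; python3 - <<'E'
from rig import robot
import cv2,numpy as np,pickle
d={}
for n in("scene","top"):
    c=robot.camera(n);d[n]=c
    cv2.imwrite(f"pics/{n}0.png",c["image"][:,:,::-1]); print(n,c["intrinsics"],c["extrinsics"],[k for k in c])
pickle.dump(d,open("c0.pkl","wb"))
print(robot.get_obs())
E
```

```text
pics
scene [[405.32349226   0.         319.88827629]
 [  0.         405.32349226 205.63733611]
 [  0.           0.           1.        ]] [[ 7.14061184e-01 -7.00082838e-01  8.03329537e-04 -3.73107008e-01]
 [ 4.30197979e-01  4.39692305e-01  7.88416372e-01 -3.41588944e-01]
 [-5.52309989e-01 -5.62631937e-01  6.15141431e-01 -8.98445863e-01]
 [ 0.00000000e+00  0.00000000e+00  0.00000000e+00  1.00000000e+00]] ['image', 'intrinsics', 'extrinsics']
top [[395.49637125   0.         314.65375031]
 [  0.         395.49637125 203.40694058]
 [  0.           0.           1.        ]] [[-1.72344785e-03 -9.99975295e-01  6.81469388e-03 -9.18231232e-03]
 [ 9.91047700e-01 -7.98237074e-04  1.33505876e-01 -5.57421621e-01]
 [-1.33497138e-01  6.98377711e-03  9.91024592e-01 -1.49845729e+00]
 [ 0.00000000e+00  0.00000000e+00  0.00000000e+00  1.00000000e+00]] ['image', 'intrinsics', 'extrinsics']
{'time': 0.1, 'q': array([ 9.81528434e-01,  5.28375624e-01,  1.43375832e+00, -9.84774224e-06,
        1.18140071e+00, -1.78503728e-01]), 'joint_velocities': array([ 4.68005524e-05, -1.14461820e-03, -3.51583365e-03,  1.51305418e-04,
       -4.09307529e-04, -1.35734033e-03]), 'joint_torque': array([-5.05261505e-04, -4.40985882e+01, -1.77150035e+01,  6.34570839e-02,
        5.33987372e-02, -6.33327954e-05]), 'position': array([0.24919033, 0.57248707, 0.23267302]), 'tool_rot': array([ 2.03939297e-01,  9.78983054e-01, -9.02031078e-04, -3.59442443e-04]), 'ft_force': array([-0.11064293, -0.58716725,  0.07376883]), 'moment': array([-0.04530431, -0.01894593,  0.03308967]), 'grip_force': 0.0, 'grip_width': 0.08691223946090902}
```

View pics/scene0.png

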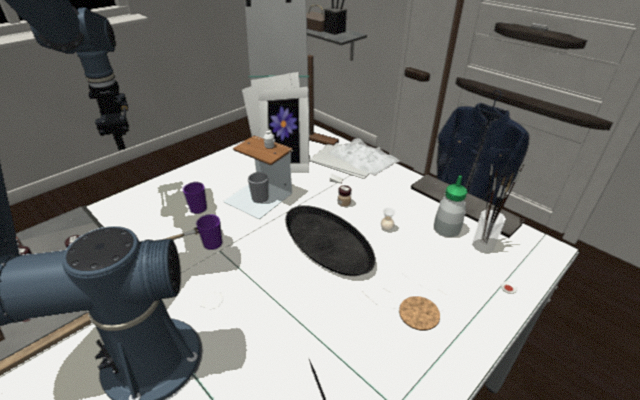

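View pics/top0.png

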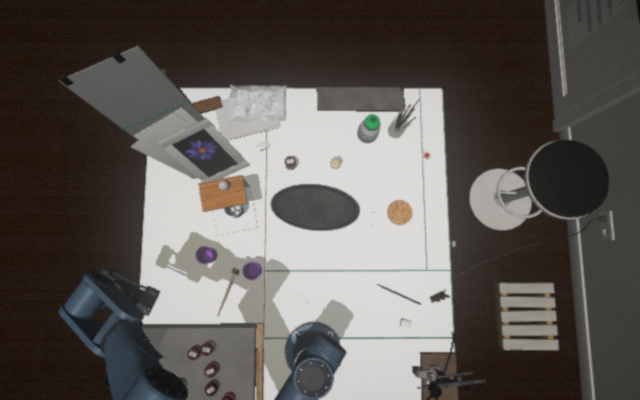

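The candidates are the grey cup under the board at scene (259,187) / top (234,210), and the purple cups at scene (195,197) and (209,232) / top (206,255) and (252,270). I choose the grey one, since the purple ones are look-alikes. Tray is at top (315,207), mat at (400,212), jar at (291,162), flask at (336,162), dropper at (223,185). Next is a close crop.

```bash
python3 - <<'E'
import cv2,numpy as np,pickle
d=pickle.load(open("c0.pkl","rb"))
a=d["scene"]["image"][125:225,210:310,::-1];b=d["top"]["image"][165:245,190:270,::-1]
R=lambda i:cv2.resize(i,(400,400),interpolation=cv2.INTER_CUBIC)
cv2.imwrite("pics/crop.png",np.hstack([R(a),R(b)]))
E
cat > h.py <<'E'
import cv2,numpy as np
from scipy.spatial.transform import Rotation as Ro
def ray(c,u,v):
    K,E=c["intrinsics"],c["extrinsics"]
    d=np.linalg.inv(K)@[u,v,1]; d=E[:3,:3].T@(d*[1,-1,-1])
    return -E[:3,:3].T@E[:3,3],d
def onz(c,u,v,z):
    o,d=ray(c,u,v); return o+d*(z-o[2])/d[2]
def tri(c1,p1,c2,p2):
    o,d=ray(c1,*p1);p,e=ray(c2,*p2)
    s=np.linalg.lstsq(np.c_[d,-e],p-o,rcond=None)[0]
    a,b=o+d*s[0],p+e*s[1]; return (a+b)/2,np.linalg.norm(a-b)
def proj(c,P):
    E=c["extrinsics"];q=(np.atleast_2d(P)@E[:3,:3].T+E[:3,3])*[1,-1,-1]
    q=q@c["intrinsics"].T; return q[:,:2]/q[:,2:]
E
python3 - <<'E'
import pickle;from h import *
d=pickle.load(open("c0.pkl","rb"))
for n in d:
    c=d[n];hsv=cv2.cvtColor(c["image"],cv2.COLOR_RGB2HSV)
    g=hsv[...,2]
    m={"tray":(g<75),"cork":((hsv[...,0]<22)&(hsv[...,1]>90)&(g>90))}
    for k in m:
        N,l,s,ce=cv2.connectedComponentsWithStats(m[k].astype(np.uint8))
        for i in range(1,N):
            if 200<s[i,4]<8000: print(n,k,s[i],ce[i].round(1),onz(c,*ce[i],.008).round(3), onz(c,*ce[i],.172 if k=="cork" else .027).round(3))
E
```

```text
scene tray [   4    0  126  151 6822] [81.8 51.5] [0.681 2.326 0.008] [0.664 2.257 0.027]
scene tray [307   0  40  35 728] [330.   21.7] [2.34  1.74  0.008] [2.283 1.685 0.027]
scene tray [ 494   23   93   26 1296] [539.6  36. ] [3.118 0.433 0.008] [3.043 0.409 0.027]
scene tray [307  33  60  28 205] [340.4  41.7] [2.014 1.322 0.008] [1.965 1.277 0.027]
scene tray [308  57  47  84 602] [318.9 106.5] [1.181 0.679 0.008] [1.152 0.649 0.027]
scene tray [404  68  26  14 253] [416.9  74.6] [1.868 0.599 0.008] [1.822 0.571 0.027]
scene tray [268  99  32  64 933] [286.5 125.2] [0.945 0.64  0.008] [0.921 0.61  0.027]
scene tray [   0  116  251  160 7671] [107. 183.] [0.204 0.744 0.008] [0.197 0.712 0.027]
scene tray [185 183  22  30 449] [195.9 198. ] [0.381 0.448 0.008] [0.37  0.423 0.027]
scene tray [ 286  206   89   70 3964] [329.9 240.7] [ 0.552 -0.012  0.008] [ 0.537 -0.026  0.027]
scene tray [195 216  27  33 549] [209. 233.] [0.317 0.266 0.008] [0.307 0.245 0.027]
scene tray [  66  228   68   43 2005] [ 99.6 248.5] [0.055 0.428 0.008] [0.052 0.404 0.027]
scene tray [  0 321  90  54 224
[... 262 characters left out ...]
 130   64   46 1039] [205.9 153.8] [0.763 0.427 0.008] [0.758 0.421 0.027]
top tray [272 185  85  44 587] [310.4 205.7] [0.552 0.007 0.008] [0.55  0.007 0.027]
top tray [ 275  330   70   70 1162] [305.8 352.2] [-0.004  0.024  0.008] [0.    0.024 0.027]
top tray [297 361  34  36 436] [316.3 380. ] [-0.104 -0.015  0.008] [-0.098 -0.015  0.027]
top cork [193  97  28  15 243] [207.7 104.1] [0.971 0.427 0.008] [0.906 0.382 0.172]
top cork [ 199  176   48   35 1137] [222.3 193.5] [0.601 0.356 0.008] [0.575 0.318 0.172]
top cork [388 201  24  23 424] [399.3 212. ] [ 0.527 -0.345  0.008] [ 0.508 -0.308  0.172]
top cork [256 324   7  76 349] [259.3 363.4] [-0.044  0.199  0.008] [-0.002  0.178  0.172]
```

View pics/crop.png

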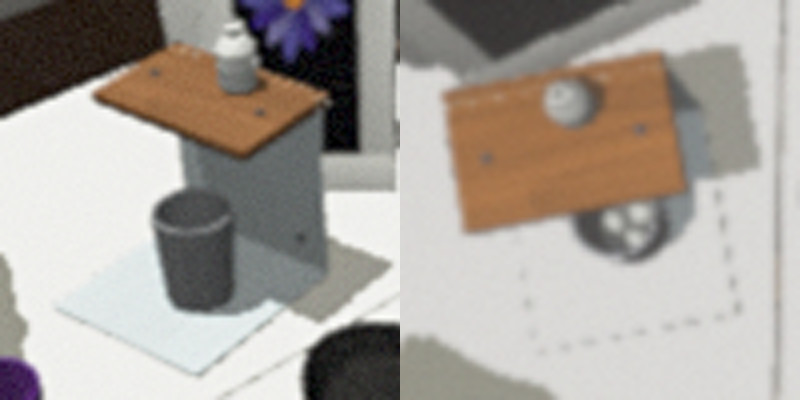

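The crop confirms the grey cup holds the white balls: rim at scene x 248–269, y 172–182, and base bottom at (260,203). In the top view the rim spans columns 224.4–243.6 with its near edge at row 217.4.

```bash
python3 - <<'E'
import pickle;from h import *
from scipy.optimize import least_squares
d=pickle.load(open("c0.pkl","rb"));S,T=d["scene"],d["top"]
t=np.linspace(0,2*np.pi,180)
def circ(x,y,z,r): return np.c_[x+r*np.cos(t),y+r*np.sin(t),z+0*t]
def f(p):
    x,y,z=p
    a=proj(S,circ(x,y,z+.085,.034));b=proj(S,circ(x,y,z,.0285));c=proj(T,circ(x,y,z+.085,.034))
    return [a[:,0].min()-248,a[:,0].max()-269,a[:,1].min()-172,b[:,1].max()-202.7,c[:,0].min()-224.4,c[:,0].max()-243.6,c[:,1].max()-217.4]
r=least_squares(f,[.53,.3,.004]);print(r.x,r.fun)
print("board top corners",*[onz(T,u,v,.172).round(3) for u,v in[(198.6,183.4),(243,175.4),(247.4,203),(203.6,211.6)]],sep="\n")
print("tri board corners FR, FL",tri(T,(247.4,203),S,(210+243/4,125+155/4)),tri(T,(203.6,211.6),S,(210+95/4,125+97/4)))
print("foot front corners (scene, z4)",onz(S,210+200/4,125+375/4,.004),onz(S,210+55/4,125+307/4,.004))
# tray outline
for n in d:
    m=(cv2.cvtColor(d[n]["image"],cv2.COLOR_RGB2GRAY)<90).astype(np.uint8);m=cv2.morphologyEx(m,cv2.MORPH_CLOSE,np.ones((3,3)))
    for c in cv2.findContours(m,0,1)[0]:
        if cv2.contourArea(c)>2000 and cv2.pointPolygonTest(c,(330.,240.) if n=="scene" else (315.,207.),False)>0:
            P=np.array([onz(d[n],*q,.027) for q in c[:,0,:]])[:,:2]
            print(n,P.min(0),P.max(0),cv2.fitEllipse((P*1000).astype(np.float32)))
for nm,a,b in [("jar",(344,196),(290.5,162)),("flask",(388,221),(336,162))]: print(nm,tri(S,a,T,b))
E
```

```text
[0.53212093 0.29059582 0.01177721] [-0.28868627  0.12924748 -0.76948187  0.842042    0.46310013 -0.43073328
 -0.22577479]
board top corners
[0.611 0.404 0.172]
[0.64  0.247 0.172]
[0.541 0.229 0.172]
[0.51  0.382 0.172]
tri board corners FR, FL (array([0.54070053, 0.22947346, 0.17040662]), np.float64(0.0010808979332608713)) (array([0.51162025, 0.38282544, 0.16862275]), np.float64(0.0018373120703094172))
foot front corners (scene, z4) [0.4699663  0.21593056 0.004     ] [0.43828965 0.37025121 0.004     ]
scene [ 0.44878802 -0.18049358] [0.63433811 0.16233083] ((541.901611328125, -11.334785461425781), (177.4610137939453, 343.33465576171875), 172.50448608398438)
top [ 0.45865318 -0.17927852] [0.63191768 0.15686276] ((545.7529907226562, -10.465097427368164), (170.4608154296875, 336.86651611328125), 174.0516357421875)
jar (array([0.72156511, 0.08687951, 0.03149115]), np.float64(0.004886993889000695))
flask (array([ 0.7217645 , -0.09324582,  0.0328753 ]), np.float64(0.003647958070292491))
```

```bash
cat >> h.py <<'E'
def frame(az,el,roll=0):
    """tool z at azimuth/elevation (deg); roll 0: tool y horizontal to the left"""
    a,e=np.radians([az,el]); z=np.array([np.cos(e)*np.cos(a),np.cos(e)*np.sin(a),np.sin(e)])
    y=np.array([-np.sin(a),np.cos(a),0]); return Ro.from_matrix(np.c_[np.cross(y,z),y,z])*Ro.from_euler("z",roll,degrees=True)
def go(obs,P,R):
    """shift and turn in move units from the current pose to TCP P, rotation R"""
    C=Ro.from_quat(obs["tool_rot"]); s=C.inv().apply(np.array(P)-obs["position"])/.1; w=(C.inv()*R).as_rotvec()/(np.pi/2)
    print("t",round(obs["time"],2),"move",s.round(3),w.round(3),"rows>=",int(np.ceil(max(np.linalg.norm(s)*2,np.linalg.norm(w)*90/8.59))))
E
python3 - <<'E'
from h import *;from rig import robot
o=robot.get_obs()
G=np.array([.532,.2906,.052])
for az in(20,28):
    R=frame(az,-45);z=R.as_matrix()[:,2]
    go(o,G-.16*z,R)
E
```

```text
t 0.1 move [-2.898 -2.233  0.679] [-0.191 -0.476 -0.458] rows>= 8
t 0.1 move [-3.015 -2.34   0.679] [-0.226 -0.466 -0.542] rows>= 8
```

Emit:
move_arm(moves="-0.5 -0.4 0 -0.1 -0.24 -0.24 1; -1 -0.8 0 -0.2 -0.47 -0.48 1; -1 -0.8 0 -0.2 -0.47 -0.48 1; -1 -0.8 0 -0.2 -0.47 -0.48 1; -1 -0.8 0 -0.2 -0.47 -0.48 1; -1 -0.8 0 -0.2 -0.47 -0.48 1; -1 -0.8 0 -0.2 -0.47 -0.48 1; -1 -0.8 0 -0.2 -0.47 -0.48 1")

```text
time: 0.9
position: [0.3103, 0.4606, 0.2388]
tool_rot: [-0.16, 0.917, 0.067, 0.358]
ft_force: [0.9, -0.4, -0.5]
grip_width: 0.0872
grip_force: 0.0
```

```bash
python3 - <<'E'
from h import *;from rig import robot
o=robot.get_obs();print(o["q"].round(4),o["position"],o["tool_rot"],o["ft_force"])
G=np.array([.532,.2906,.052])
for az in(20,28):
    R=frame(az,-45);z=R.as_matrix()[:,2]
    go(o,G-.16*z,R)
E
```

```text
[ 0.9916  0.3744  2.0286 -1.35    0.4256  0.2655] [0.31028387 0.46056048 0.23877637] [-0.16003104  0.91736663  0.06654296  0.35833026] [ 0.92805234 -0.43514549 -0.45012255]
t 0.9 move [ 0.214 -2.361  0.781] [ 0.003 -0.025 -0.004] rows>= 5
t 0.9 move [ 0.205 -2.518  0.788] [-0.059 -0.025 -0.068] rows>= 6
```

```bash
cat > kin.py <<'E'
import numpy as np
from scipy.spatial.transform import Rotation as Ro
E=Ro.from_euler
def ori(q,s=(1,1,1)):
    return E("z",q[0])*E("y",q[1]+q[2])*E("z",s[0]*q[3])*E("y",q[4])*E("z",s[2]*q[5])
E
python3 - <<'E'
from kin import *
D=[([ 9.81528434e-01,5.28375624e-01,1.43375832e+00,0,1.18140071e+00,-1.78503728e-01],[0.203939297,.978983054,-.000902,-.000359]),([0.9916,.3744,2.0286,-1.35,.4256,.2655],[-.16003,.91736663,.06654296,.35833])]
for a in(1,-1):
  for b in (1,-1):
    C=[(ori(q,(a,1,b)).inv()*Ro.from_quat(t)) for q,t in D]
    print(a,b,[c.as_rotvec().round(3) for c in C])
E
```

```text
1 1 [array([ 0.   , -0.   ,  1.571]), array([-0.   , -0.   ,  1.571])]
1 -1 [array([ 0.   , -0.   ,  1.214]), array([-0.   , -0.   ,  2.102])]
-1 1 [array([ 0.   , -0.   ,  1.571]), array([ 0.432, -0.755, -1.022])]
-1 -1 [array([ 0.   , -0.   ,  1.214]), array([ 0.594, -0.594, -0.524])]
```

Emit:
move_arm(moves="0.1 -0.5 0.2 0 -0.02 0 1; 0.1 -1 0.3 0 -0.02 0 1; 0.1 -1 0.3 0 -0.02 0 1; 0.1 -1 0.3 0 -0.02 0 1")

```text
time: 1.3
position: [0.3607, 0.3825, 0.2449]
tool_rot: [-0.155, 0.922, 0.058, 0.35]
ft_force: [0.2, 1.7, 0.2]
grip_width: 0.0867
grip_force: 0.0
```

```bash
python3 - <<'E'
from h import *;from rig import robot
o=robot.get_obs();print(o["q"].round(4),o["position"],o["tool_rot"],o["ft_force"])
G=np.array([.532,.2906,.052])
for az in(20,28):
    R=frame(az,-45);z=R.as_matrix()[:,2]
    go(o,G-.16*z,R)
E
```

```text
[ 0.7573  0.3029  2.1204 -1.4301  0.281   0.1802] [0.36069753 0.382452   0.24488935] [-0.15456872  0.92227579  0.05784143  0.3495286 ] [0.15535422 1.65551273 0.17108991]
t 1.3 move [ 0.388 -1.445  0.724] [-0.008 -0.039 -0.008] rows>= 4
t 1.3 move [ 0.378 -1.602  0.734] [-0.069 -0.039 -0.072] rows>= 4
```

```bash
cat >> kin.py <<'E'
from scipy.optimize import least_squares
LO=np.array([-3.08,-.75,.22,-1.43,0,-2.85]);HI=np.array([3.08,2.2,2.44,4.57,2.65,2.85])
def fk(q,p):
    A=E("z",q[0]);B=A*E("y",q[1]);C=A*E("y",q[1]+q[2])
    R=ori(q)*E("z",np.pi/2)
    return A.apply([p[5],0,p[0]])+B.apply([p[4],0,p[1]])+C.apply([0,0,p[2]])+R.apply([0,0,p[3]]),R
E
python3 - <<'E'
from kin import *
D=[([.981528,.528376,1.433758,0,1.1814,-.1785],[.24919,.572487,.232673]),([.9916,.3744,2.0286,-1.35,.4256,.2655],[.310284,.460560,.238776]),([.7573,.3029,2.1204,-1.4301,.281,.1802],[.360698,.382452,.244889])]
for fix in (1,0):
    f=lambda p:np.concatenate([fk(q,np.r_[p[:4],(0,0) if fix else p[4:]])[0]-x for q,x in D])
    for d in(.15,.3):
        r=least_squares(f,[d,.4,.4,.2,0,0]);print(r.x.round(4),abs(r.fun).max())
E
```

```text
[-0.2232  0.7968  0.2687  0.1211  0.      0.    ] 0.1119629298032784
[-0.2231  0.7968  0.2687  0.1211  0.      0.    ] 0.11196203231722937
[-0.1185  0.3394 -0.0021 -0.0211 -0.0705  0.507 ] 0.09274589396717012
[-0.1185  0.3394 -0.0021 -0.0211 -0.0705  0.507 ] 0.09274589427524296
```

```bash
cat >> kin.py <<'E'
def fk(q,p):
    A=E("z",q[0]);B=A*E("y",q[1]);C=A*E("y",q[1]+q[2])
    R=ori(q)*E("z",np.pi/2)
    return A.apply([p[5],p[6],p[0]])+B.apply([p[4],0,p[1]])+C.apply([p[7],0,p[2]])+R.apply([0,0,p[3]]),R
E
python3 - <<'E'
from kin import *
D=[([.981528,.528376,1.433758,0,1.1814,-.1785],[.24919,.572487,.232673]),([.9916,.3744,2.0286,-1.35,.4256,.2655],[.310284,.460560,.238776]),([.7573,.3029,2.1204,-1.4301,.281,.1802],[.360698,.382452,.244889])]
for m in ([0,0,1,0],[1,0,1,0],[0,0,1,1],[0,1,1,0],[1,1,1,1]):
    f=lambda p:np.r_[np.concatenate([fk(q,np.r_[p[:4],p[4:]*m])[0]-x for q,x in D]),1e-4*p]
    r=least_squares(f,[.2,.4,.4,.2,0,0,.1,0]);print(m,r.x.round(4),abs(r.fun).max())
E
```

```text
[0, 0, 1, 0] [-0.0285  0.6873  0.2822  0.225   0.      0.      0.0953  0.    ] 0.0149704034427528
[1, 0, 1, 0] [-0.1403  0.8323  0.3087  0.2811 -0.1078  0.      0.108   0.    ] 0.009800529516494072
[0, 0, 1, 1] [0.2738 0.5881 0.3916 0.2944 0.     0.     0.111  0.114 ] 5.881361750112489e-05
[0, 1, 1, 0] [-0.0537  0.827   0.3639  0.2876  0.     -0.1408  0.1095  0.    ] 0.00776593511489676
[1, 1, 1, 1] [ 2.741e-01  5.881e-01  3.918e-01  2.944e-01  5.000e-04 -6.000e-04
  1.110e-01  1.139e-01] 5.8812413163095735e-05
```

```bash
cat >> kin.py <<'E'
PP=np.array([.2738,.5881,.3916,.2944,0,0,.111,.114])
def ik(P,R,seeds=None,n=25,rng=np.random.default_rng(0)):
    out=[]
    def f(q):
        p,r=fk(q,PP); return np.r_[(p-P)*3,(r.inv()*R).as_rotvec()]
    if seeds is None:
        seeds=LO+(HI-LO)*rng.random((n,6)); seeds[:,0]=np.arctan2(P[1],P[0])+rng.uniform(-.7,.7,n)
    for s in seeds:
        r=least_squares(f,np.clip(s,LO+1e-6,HI-1e-6),bounds=(LO,HI),max_nfev=60)
        if r.cost<1e-8 and not any(np.abs(r.x-x).max()<.05 for x in out): out.append(r.x)
    return out
E
cat > study.py <<'E'
from kin import *;from h import frame
G=np.array([.532,.2906,.052])
print("GRASP")
for az in(-5,10,25,40):
  for el in(-50,-40,-30):
    for roll in(0,180):
      R=frame(az,el,roll);z=R.as_matrix()[:,2]
      for q in ik(G+.008*z,R): print(az,el,roll,q.round(2))
print("POUR")
for az in(-90,-45,0,45,90):
  for el in(-15,):
      for roll in (0,180):
          R=frame(az,el,roll);z=R.as_matrix()[:,2]
          for q in ik(np.array([.55,-.01,.13])+.008*z,R): print(az,el,roll,q.round(2))
E
time python3 study.py
```

```text
GRASP
-5 -50 0 [0.48 0.81 1.99 4.08 0.44 1.14]
-5 -50 180 [ 0.48  0.81  1.99  4.08  0.44 -2.01]
-5 -40 0 [0.52 0.89 2.04 3.88 0.71 1.39]
-5 -40 180 [ 0.52  0.89  2.04  3.88  0.71 -1.75]
-5 -30 0 [0.57 1.   2.07 3.82 0.99 1.52]
-5 -30 180 [ 0.57  1.    2.07  3.82  0.99 -1.62]
10 -50 0 [0.38 0.81 2.06 3.45 0.43 1.44]
10 -50 180 [ 0.38  0.81  2.06  3.45  0.43 -1.7 ]
10 -40 0 [0.4  0.9  2.13 3.39 0.77 1.54]
10 -40 180 [ 0.4   0.9   2.13  3.39  0.77 -1.6 ]
10 -30 0 [0.41 1.03 2.18 3.37 1.11 1.59]
10 -30 180 [ 0.41  1.03  2.18  3.37  1.11 -1.55]
25 -50 0 [0.26 0.81 2.09 2.89 0.47 1.66]
25 -50 180 [ 0.26  0.81  2.09  2.89  0.47 -1.48]
25 -40 0 [0.25 0.91 2.18 2.94 0.82 1.58]
25 -40 180 [ 0.25  0.91  2.18  2.94  0.82 -1.56]
25 -30 0 [0.23 1.05 2.23 2.95 1.19 1.54]
25 -30 180 [ 0.23  1.05  2.23  2.95  1.19 -1.6 ]
40 -50 0 [0.15 0.81 2.08 2.37 0.5  1.84]
40 -50 180 [ 0.15  0.81  2.08  2.37  0.5  -1.3 ]
40 -40 0 [0.1  0.91 2.16 2.51 0.82 1.62]
40 -40 180 [ 0.1   0.91  2.16  2.51  0.82 -1.52]
40 -30 0 [0.06 1.04 2.22 2.54 1.14 1.5 ]
40 -30 180 [ 0.06  1.04  2.22  2.54  1.14 -1.65]
POUR
-90 -15 0 [ 0.27  0.99  1.6  -1.21  1.49  1.04]
-90 -15 180 [ 0.27  0.99  1.6  -1.21  1.49 -2.11]
-45 -15 0 [0.2  0.99 2.14 4.13 1.3  1.55]
-45 -15 180 [ 0.2   0.99  2.14  4.13  1.3  -1.59]
45 -15 0 [-0.8   0.98  2.11  1.54  1.31  1.62]
45 -15 180 [-0.8   0.98  2.11  1.54  1.31 -1.52]
90 -15 0 [-0.66  0.99  1.57  0.87  1.68  2.02]
90 -15 180 [-0.66  0.99  1.57  0.87  1.68 -1.12]
real	0m37.229s
user	0m37.625s
sys	0m0.228s
```

```bash
cat > plan.py <<'E'
from kin import *;from h import frame
def rows(q0,q1,n,o):
    """joint line q0->q1 as rows in tool units relative to start; o=obs"""
    P0=o["position"];R0=Ro.from_quat(o["tool_rot"]);prev=fk(q0,PP)
    for i in range(1,n+1):
        p,R=fk(q0+(q1-q0)*i/n,PP); s=R0.inv().apply(p-P0)/.1; w=(R0.inv()*R).as_rotvec()/(np.pi/2)
        st=np.degrees((prev[1].inv()*R).magnitude());zz=R.as_matrix()[:,2]
        print(i,s.round(2),w.round(3),"|",p.round(3),"z",zz.round(2),"step",round(st,1),round(np.linalg.norm(p-prev[0])*1e3)); prev=(p,R)
E
python3 - <<'E'
from plan import *;from rig import robot
o=robot.get_obs();q=o["q"]
G=np.array([.532,.2906,.052]);R=frame(15,-40,180);z=R.as_matrix()[:,2]
c=ik(G-.22*z,R); 
for x in c: print(x.round(3))
t=[x for x in c if x[3]>1.5 and x[5]<0][0]
rows(q,t,24,o)
E
```

```text
Traceback (most recent call last):
IndexError: list index out of range
```

```bash
python3 - <<'E'
from plan import *
G=np.array([.532,.2906,.052])
s0=np.array([[.35,.9,2.15,3.2,.8,-1.6],[.3,.6,2.3,3.0,.6,-1.6],[.6,.6,2.3,3.4,.6,-1.6],[.2,.6,2.3,2.5,.6,-1.6]])
for az in (10,20,30):
  for el in(-45,-40):
   R=frame(az,el,180);z=R.as_matrix()[:,2]
   for d in (.0,.04,.08,.12):
    for up in(0,.03,.06,.1):
      c=[x for x in ik(G+.008*z-d*z+[0,0,up],R,s0) if x[3]>1.5]
      if c: print(az,el,d,up,c[0].round(2))
E
```

```text
10 -45 0.0 0 [ 0.39  0.85  2.1   3.41  0.6  -1.64]
10 -45 0.0 0.03 [ 0.39  0.78  2.1   3.44  0.53 -1.68]
10 -45 0.0 0.06 [ 0.39  0.7   2.1   3.49  0.46 -1.73]
10 -45 0.0 0.1 [ 0.39  0.61  2.08  3.59  0.35 -1.84]
10 -45 0.04 0 [ 0.4   0.79  2.16  3.43  0.6  -1.65]
10 -45 0.04 0.03 [ 0.4   0.71  2.16  3.47  0.52 -1.69]
10 -45 0.04 0.06 [ 0.4   0.63  2.15  3.53  0.44 -1.76]
10 -45 0.04 0.1 [ 0.4   0.53  2.13  3.67  0.33 -1.91]
10 -45 0.08 0 [ 0.42  0.72  2.22  3.46  0.59 -1.66]
10 -45 0.08 0.03 [ 0.42  0.63  2.21  3.51  0.5  -1.72]
10 -45 0.08 0.06 [ 0.42  0.55  2.2   3.59  0.41 -1.81]
10 -45 0.08 0.1 [ 0.42  0.44  2.16  3.79  0.29 -2.02]
10 -45 0.12 0 [ 0.44  0.64  2.27  3.5   0.57 -1.68]
10 -45 0.12 0.03 [ 0.44  0.55  2.26  3.57  0.46 -1.77]
10 -45 0.12 0.06 [ 0.44  0.46  2.23  3.69  0.37 -1.9 ]
10 -45 0.12 0.1 [ 0.44  0.35  2.19  4.    0.25 -2.22]
10 -40 0.0 0 [ 0.4   0.9   2.13  3.39  0.77 -1.6 ]
10 -40 0.0 0.03 [ 0.4   0.83  2.14  3.41  0.7  -1.63]
10 -40 0.0 0.06 [ 0.4   0.75  2.14  3.43  0.63 -1.66]
10 -40 0.0 0.1 [ 0.4   0.65  2.13  3.49  0.52 -1.73]
10 -40 0.04 0 [ 0.41  0.85  
[... 3359 characters left out ...]
30 -40 0.0 0.1 [ 0.2   0.65  2.17  2.67  0.57 -1.38]
30 -40 0.04 0 [ 0.17  0.87  2.26  2.78  0.86 -1.57]
30 -40 0.04 0.03 [ 0.17  0.78  2.26  2.75  0.78 -1.52]
30 -40 0.04 0.06 [ 0.17  0.69  2.26  2.71  0.69 -1.46]
30 -40 0.04 0.1 [ 0.17  0.57  2.24  2.62  0.57 -1.35]
30 -40 0.08 0 [ 0.13  0.82  2.35  2.76  0.89 -1.58]
30 -40 0.08 0.03 [ 0.13  0.72  2.34  2.72  0.79 -1.52]
30 -40 0.08 0.06 [ 0.13  0.62  2.32  2.66  0.69 -1.45]
30 -40 0.08 0.1 [ 0.13  0.48  2.29  2.55  0.55 -1.31]
30 -40 0.12 0 [ 0.09  0.76  2.43  2.72  0.92 -1.6 ]
30 -40 0.12 0.03 [ 0.09  0.65  2.41  2.67  0.8  -1.52]
30 -40 0.12 0.06 [ 0.09  0.53  2.39  2.6   0.68 -1.42]
30 -40 0.12 0.1 [ 0.09  0.39  2.35  2.44  0.52 -1.23]
```

```bash
python3 - <<'E'
from plan import *;from rig import robot
o=robot.get_obs();q=o["q"]
G=np.array([.532,.2906,.052]);R=frame(15,-42,180);z=R.as_matrix()[:,2]
t=ik(G-.11*z+[0,0,.06],R,[[.4,.55,2.25,3.3,.55,-1.6]])[0];print(t.round(3),(G-.11*z+[0,0,.06]).round(3))
np.save("W1.npy",t)
rows(q,t,22,o)
E
```

```text
[ 0.37   0.5    2.308  3.308  0.507 -1.644] [0.453 0.269 0.186]
1 [ 0.23 -0.15  0.04] [0.023 0.047 0.084] | [0.352 0.364 0.226] z [ 0.58  0.17 -0.8 ] step 8.9 28
2 [ 0.48 -0.25  0.07] [0.044 0.095 0.169] | [0.339 0.349 0.208] z [ 0.52  0.13 -0.84] step 8.9 27
3 [ 0.72 -0.31  0.07] [0.061 0.143 0.254] | [0.324 0.337 0.192] z [ 0.46  0.11 -0.88] step 9.0 25
4 [ 0.95 -0.32  0.06] [0.075 0.19  0.341] | [0.307 0.331 0.177] z [ 0.39  0.1  -0.92] step 8.9 23
5 [ 1.16 -0.28  0.03] [0.086 0.237 0.428] | [0.29  0.328 0.165] z [ 0.31  0.1  -0.94] step 8.9 22
6 [ 1.34 -0.2   0.  ] [0.092 0.281 0.516] | [0.272 0.33  0.156] z [ 0.24  0.13 -0.96] step 8.9 20
7 [ 1.48 -0.09 -0.03] [0.094 0.323 0.606] | [0.257 0.337 0.149] z [ 0.18  0.16 -0.97] step 8.9 18
8 [ 1.56  0.04 -0.06] [0.091 0.361 0.698] | [0.245 0.347 0.146] z [ 0.13  0.21 -0.97] step 8.9 16
9 [ 1.6   0.19 -0.08] [0.085 0.394 0.791] | [0.237 0.359 0.145] z [ 0.09  0.27 -0.96] step 8.9 15
10 [ 1.57  0.33 -0.08] [0.074 0.421 0.886] | [0.233 0.373 0.147] z [ 0.06  0.34 -0.94] step 8.9 15
11 [ 1.5   0.46 -0.07] [0.059 0.442 0.982] | [0.236 0.3
[... 441 characters left out ...]
0.58 0.48 0.3 ] [-0.049  0.405  1.48 ] | [0.323 0.42  0.184] z [ 0.31  0.6  -0.74] step 9.0 26
17 [0.38 0.3  0.41] [-0.072  0.363  1.579] | [0.35  0.41  0.189] z [ 0.4   0.58 -0.71] step 9.1 29
18 [0.2  0.06 0.52] [-0.091  0.308  1.677] | [0.377 0.394 0.193] z [ 0.48  0.55 -0.69] step 9.2 32
19 [ 0.07 -0.24  0.61] [-0.107  0.239  1.771] | [0.402 0.371 0.194] z [ 0.56  0.49 -0.67] step 9.2 34
20 [-0.01 -0.59  0.7 ] [-0.118  0.157  1.863] | [0.424 0.342 0.194] z [ 0.63  0.4  -0.66] step 9.3 37
21 [-0.03 -0.97  0.75] [-0.121  0.061  1.949] | [0.442 0.308 0.191] z [ 0.68  0.31 -0.66] step 9.4 39
22 [ 0.02 -1.37  0.78] [ 0.112  0.047 -1.964] | [0.453 0.269 0.186] z [ 0.72  0.19 -0.67] step 9.5 40
```

Emit:
move_arm(moves="0.23 -0.15 0.04 0.023 0.047 0.084 1; 0.48 -0.25 0.07 0.044 0.095 0.169 1; 0.72 -0.31 0.07 0.061 0.143 0.254 1; 0.95 -0.32 0.06 0.075 0.19 0.341 1; 0.95 -0.32 0.06 0.075 0.19 0.341 1")

```text
time: 1.8
position: [0.305, 0.3314, 0.176]
tool_rot: [0.107, 0.974, 0.071, 0.189]
ft_force: [-0.6, 0.4, -0.6]
grip_width: 0.0869
grip_force: 0.0
```

```bash
python3 - <<'E'
from plan import *;from rig import robot
o=robot.get_obs();q=o["q"];print(q.round(3),o["position"],o["time"])
rows(q,np.load("W1.npy"),19,o)
E
```

```text
[ 0.69   0.342  2.155 -0.562  0.322 -0.154] [0.30504424 0.3314133  0.17602102] 1.8
1 [ 0.18 -0.07  0.04] [0.01  0.046 0.081] | [0.288 0.329 0.165] z [ 0.31  0.1  -0.94] step 8.5 20
2 [ 0.37 -0.1   0.06] [0.016 0.091 0.163] | [0.272 0.331 0.156] z [ 0.25  0.12 -0.96] step 8.5 19
3 [ 0.53 -0.09  0.07] [0.017 0.136 0.246] | [0.258 0.336 0.149] z [ 0.18  0.16 -0.97] step 8.4 17
4 [ 0.68 -0.03  0.07] [0.015 0.178 0.33 ] | [0.246 0.345 0.145] z [ 0.13  0.2  -0.97] step 8.4 15
5 [0.79 0.06 0.06] [0.008 0.218 0.414] | [0.237 0.356 0.144] z [ 0.09  0.26 -0.96] step 8.4 14
6 [0.85 0.18 0.04] [-0.003  0.254  0.5  ] | [0.233 0.37  0.145] z [ 0.07  0.32 -0.95] step 8.4 14
7 [0.87 0.32 0.03] [-0.019  0.286  0.586] | [0.233 0.383 0.148] z [ 0.06  0.38 -0.92] step 8.4 14
8 [0.84 0.47 0.02] [-0.039  0.314  0.673] | [0.238 0.397 0.153] z [ 0.07  0.44 -0.89] step 8.4 15
9 [0.75 0.61 0.01] [-0.063  0.336  0.762] | [0.249 0.408 0.159] z [ 0.09  0.5  -0.86] step 8.4 17
10 [0.61 0.74 0.02] [-0.089  0.351  0.851] | [0.264 0.417 0.166] z [ 0.13  0.54 -0.83] step 8.5 19
11 [0.42 0.83 0.03] [-0.119  0.359  0.9
[... 172 characters left out ...]
9   0.1 ] [-0.185  0.35   1.123] | [0.331 0.418 0.185] z [ 0.34  0.6  -0.73] step 8.6 26
14 [-0.34  0.85  0.14] [-0.219  0.333  1.215] | [0.357 0.407 0.19 ] z [ 0.42  0.58 -0.7 ] step 8.6 28
15 [-0.62  0.74  0.2 ] [-0.253  0.305  1.306] | [0.382 0.39  0.193] z [ 0.5   0.53 -0.68] step 8.7 31
16 [-0.89  0.56  0.25] [-0.286  0.268  1.396] | [0.406 0.367 0.194] z [ 0.57  0.47 -0.67] step 8.8 33
17 [-1.14  0.32  0.31] [-0.316  0.22   1.486] | [0.426 0.339 0.193] z [ 0.64  0.39 -0.66] step 8.9 35
18 [-1.36  0.03  0.37] [-0.342  0.162  1.574] | [0.443 0.306 0.19 ] z [ 0.69  0.3  -0.66] step 8.9 37
19 [-1.52 -0.31  0.42] [-0.364  0.094  1.66 ] | [0.453 0.269 0.186] z [ 0.72  0.19 -0.67] step 9.0 38
```

Emit:
move_arm(moves="0.18 -0.07 0 0.01 0.046 0.081 1; 0.37 -0.1 0 0.016 0.091 0.163 1; 0.53 -0.09 0 0.017 0.136 0.246 1; 0.68 -0.03 0 0.015 0.178 0.33 1; 0.79 0.06 0 0.008 0.218 0.414 1; 0.85 0.18 0 -0.003 0.254 0.5 1; 0.87 0.32 0 -0.019 0.286 0.586 1; 0.84 0.47 0 -0.039 0.314 0.673 1; 0.75 0.61 0 -0.063 0.336 0.762 1; 0.61 0.74 0 -0.089 0.351 0.851 1; 0.42 0.83 0 -0.119 0.359 0.941 1; 0.42 0.83 0 -0.119 0.359 0.941 1")

```text
time: 3.0
position: [0.2844, 0.4226, 0.1773]
tool_rot: [0.686, 0.652, 0.285, -0.152]
ft_force: [-0.1, -0.4, -0.3]
grip_width: 0.0869
grip_force: 0.0
```

```bash
python3 - <<'E'
from plan import *;from rig import robot
o=robot.get_obs();q=o["q"];print(q.round(3),o["position"],o["time"])
rows(q,np.load("W1.npy"),9,o)
E
```

```text
[ 0.503  0.423  2.24   1.652  0.429 -0.992] [0.28443223 0.42264984 0.17730941] 3.0
1 [ 0.04  0.2  -0.  ] [-0.038  0.022  0.072] | [0.304 0.424 0.183] z [ 0.25  0.6  -0.76] step 7.6 20
2 [ 0.04  0.42 -0.02] [-0.08   0.041  0.143] | [0.326 0.42  0.188] z [ 0.32  0.6  -0.73] step 7.6 22
3 [-0.01  0.66 -0.05] [-0.125  0.056  0.213] | [0.348 0.412 0.192] z [ 0.39  0.59 -0.71] step 7.7 24
4 [-0.1   0.91 -0.11] [-0.174  0.067  0.283] | [0.371 0.399 0.195] z [ 0.46  0.56 -0.69] step 7.7 26
5 [-0.23  1.14 -0.18] [-0.226  0.073  0.353] | [0.393 0.382 0.196] z [ 0.53  0.51 -0.67] step 7.8 28
6 [-0.42  1.36 -0.27] [-0.279  0.075  0.422] | [0.414 0.359 0.196] z [ 0.6   0.45 -0.66] step 7.9 30
7 [-0.65  1.56 -0.37] [-0.334  0.071  0.49 ] | [0.431 0.333 0.194] z [ 0.65  0.38 -0.66] step 7.9 32
8 [-0.91  1.71 -0.49] [-0.39   0.062  0.559] | [0.444 0.302 0.191] z [ 0.69  0.29 -0.66] step 8.0 33
9 [-1.21  1.83 -0.63] [-0.447  0.047  0.627] | [0.453 0.269 0.186] z [ 0.72  0.19 -0.67] step 8.1 34
```

Emit:
move_arm(moves="0.04 0.2 0 -0.038 0.022 0.072 1; 0.04 0.42 -0.02 -0.08 0.041 0.143 1; -0.01 0.66 -0.05 -0.125 0.056 0.213 1; -0.1 0.91 -0.11 -0.174 0.067 0.283 1; -0.1 0.91 -0.11 -0.174 0.067 0.283 1")

```text
time: 3.5
position: [0.371, 0.3988, 0.1949]
tool_rot: [0.81, 0.433, 0.365, -0.15]
ft_force: [-1.0, 0.1, 0.1]
grip_width: 0.0872
grip_force: 0.0
```

```bash
python3 - <<'E'
from plan import *;from rig import robot
o=robot.get_obs();q=o["q"];print(q.round(3),o["position"],o["time"])
rows(q,np.load("W1.npy"),5,o)
E
```

```text
[ 0.441  0.457  2.271  2.379  0.464 -1.278] [0.37101912 0.39877335 0.19490852] 3.5
1 [-0.01  0.28 -0.  ] [-0.053  0.009  0.068] | [0.393 0.381 0.196] z [ 0.53  0.51 -0.67] step 7.8 28
2 [-0.07  0.58 -0.03] [-0.11   0.014  0.135] | [0.414 0.359 0.196] z [ 0.6   0.45 -0.66] step 7.9 30
3 [-0.18  0.87 -0.09] [-0.169  0.014  0.201] | [0.431 0.333 0.194] z [ 0.65  0.38 -0.66] step 8.0 32
4 [-0.34  1.15 -0.17] [-0.229  0.01   0.266] | [0.444 0.302 0.191] z [ 0.69  0.29 -0.66] step 8.0 33
5 [-0.54  1.41 -0.28] [-0.292  0.001  0.331] | [0.453 0.269 0.186] z [ 0.72  0.19 -0.67] step 8.1 34
```

Emit:
move_arm(moves="-0.01 0.28 0 -0.053 0.009 0.068 1; -0.07 0.58 -0.03 -0.11 0.014 0.135 1; -0.18 0.87 -0.09 -0.169 0.014 0.201 1; -0.26 1 -0.13 -0.23 0.01 0.266 1; -0.26 1 -0.13 -0.23 0.01 0.266 1")

```text
time: 4.0
position: [0.4361, 0.3189, 0.1926]
tool_rot: [0.892, 0.185, 0.404, -0.079]
ft_force: [-0.5, -0.4, 0.6]
grip_width: 0.0872
grip_force: 0.0
```

```bash
python3 - <<'E'
from plan import *;from rig import robot;from h import *
o=robot.get_obs();q=o["q"];print(q.round(3),o["position"],o["time"])
G=np.array([.532,.2906,.052]);R=frame(15,-42,180);z=R.as_matrix()[:,2]
go(o,G-.11*z+[0,0,.06],R)
c=robot.camera("scene");cv2.imwrite("pics/s1.png",cv2.resize(c["image"][60:260,160:410,::-1],(750,600),interpolation=cv2.INTER_CUBIC))
E
```

```text
[ 0.444  0.487  2.286  3.216  0.481 -1.616] [0.43605374 0.31894102 0.19259581] 4.0
t 4.0 move [-0.081  0.521  0.02 ] [-0.065 -0.007  0.064] rows>= 2
```

View pics/s1.png

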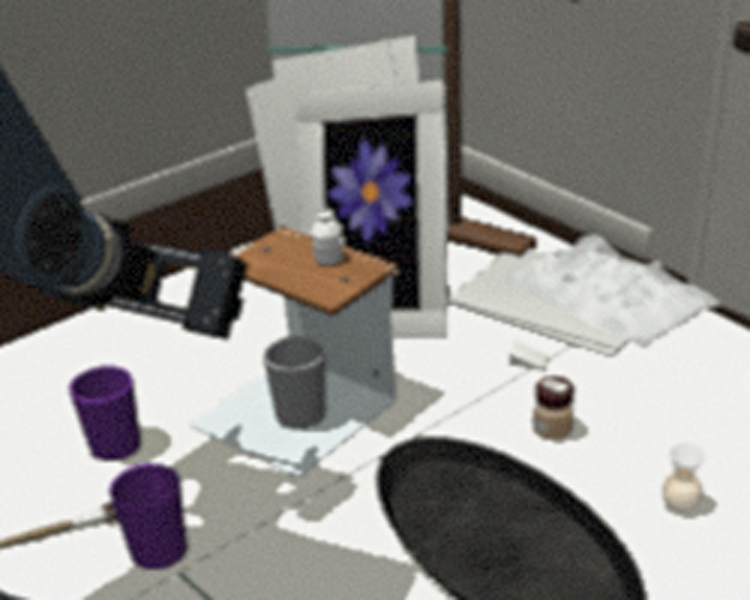

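The view shows the gripper at crop (215,290) in front of the shelf, with the beaker at (297,382) and the rest undisturbed. I move to the pre-grasp.

Emit:
move_arm(moves="-0.04 0.26 0.01 -0.032 0 0.032 1; -0.08 0.52 0.02 -0.065 -0.007 0.064 1; -0.08 0.52 0.02 -0.065 -0.007 0.064 1")

```text
time: 4.35
position: [0.4537, 0.2687, 0.1857]
tool_rot: [0.906, 0.119, 0.404, -0.053]
ft_force: [0.3, -0.2, -0.0]
grip_width: 0.0873
grip_force: 0.0
```

```bash
python3 - <<'E'
from rig import robot;from h import *;import pickle
from scipy.optimize import least_squares
d=pickle.load(open("c0.pkl","rb"));S,T=d["scene"],d["top"]
t=np.linspace(0,2*np.pi,180)
def circ(x,y,z,r): return np.c_[x+r*np.cos(t),y+r*np.sin(t),z+0*t]
def f(p):
    x,y=p;z=.004
    a=proj(S,circ(x,y,z+.085,.034));b=proj(S,circ(x,y,z,.0285));c=proj(T,circ(x,y,z+.085,.034))
    return [a[:,0].min()-248,a[:,0].max()-269,a[:,1].min()-172,b[:,1].max()-202.7,c[:,0].min()-224.4,c[:,0].max()-243.6,c[:,1].max()-217.4]
r=least_squares(f,[.53,.3]);print(r.x,r.fun.round(1))
o=robot.get_obs();print(o["position"],o["q"].round(2))
G=np.array([*r.x,.052]);R=frame(15,-42,180);z=R.as_matrix()[:,2]
go(o,G-.09*z,R);go(o,G+.008*z,R)
E
```

```text
[0.53515979 0.29459745] [-0.   0.3  0.4  1.8 -0.1 -1.1 -0.8]
[0.45374251 0.26869352 0.18570189] [ 0.37  0.5   2.31  3.31  0.51 -1.64]
t 4.35 move [-0.423 -0.04   0.629] [ 0.001 -0.    -0.   ] rows>= 2
t 4.35 move [-0.424 -0.041  1.609] [ 0.001 -0.    -0.   ] rows>= 4
```

Emit:
move_arm(moves="-0.2 -0.01 0.3 0 0 0 1; -0.42 -0.02 0.62 0 0 0 1; -0.42 -0.02 0.8 0 0 0 1; -0.42 -0.02 1 0 0 0 1")

```text
time: 4.75
position: [0.497, 0.2841, 0.0855]
tool_rot: [0.906, 0.12, 0.402, -0.054]
ft_force: [0.6, -0.3, -0.6]
grip_width: 0.0871
grip_force: 0.0
```

```bash
python3 - <<'E'
from rig import robot;from h import *
o=robot.get_obs();print(o["position"],o["q"].round(2))
G=np.array([.534,.2926,.052]);R=frame(15,-42,180);z=R.as_matrix()[:,2]
go(o,G+.008*z,R)
c=robot.camera("scene");t=robot.camera("top");f=lambda i:cv2.resize(i,(400,400),interpolation=cv2.INTER_CUBIC)[...,::-1]
cv2.imwrite("pics/s2.png",np.hstack([f(c["image"][125:225,210:310]),f(t["image"][165:245,190:270])]))
E
```

```text
[0.49702783 0.28405156 0.0854692 ] [ 0.36  0.8   2.24  3.25  0.73 -1.58]
t 4.75 move [0.006 0.015 0.586] [-0.002  0.001  0.001] rows>= 2
```

View pics/s2.png

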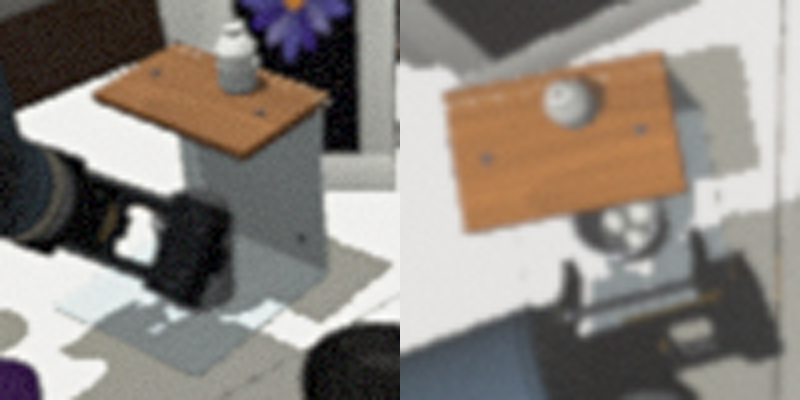

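The fingers at crop (570,275) and (697,245) straddle the beaker at (622,215) once the approach slant is counted. I go in and close.

Emit:
move_arm(moves="0 0.01 0.2 0 0 0 1; 0 0.015 0.4 0 0 0 1; 0 0.015 0.58 0 0 0 1; 0 0.015 0.58 0 0 0 1; 0 0.015 0.58 0 0 0 0.55; 0 0.015 0.58 0 0 0 0.55; 0 0.015 0.58 0 0 0 0.5; 0 0.015 0.58 0 0 0 0.5; 0 0.015 0.58 0 0 0 0.5", squeeze=30)

```text
time: 5.75
position: [0.5397, 0.2919, 0.0497]
tool_rot: [0.905, 0.118, 0.404, -0.053]
ft_force: [-2.9, 1.5, 4.7]
grip_width: 0.064
grip_force: 29.6
```

```bash
python3 - <<'E'
from rig import robot;from h import *
o=robot.get_obs();print(o["position"],o["q"].round(2),o["grip_width"],o["grip_force"])
print(Ro.from_quat(o["tool_rot"]).as_matrix()@[0,0,-.008]+o["position"])
E
```

```text
[0.53965386 0.29190006 0.04974996] [ 0.35  0.88  2.14  3.24  0.72 -1.59] 0.06401622261505348 29.585813186104133
[0.53389676 0.29037518 0.05509136]
```

Emit:
move_arm(moves="0 0 -0.1 0 0 0 0.5; 0 0 -0.25 0 0 0 0.5; 0 0 -0.45 0 0 0 0.5; 0 0 -0.65 0 0 0 0.5; 0 0 -0.85 0 0 0 0.5; 0 0 -1 0 0 0 0.5; 0 0 -1 0 0 0 0.5")

```text
time: 6.45
position: [0.4656, 0.2718, 0.1166]
tool_rot: [0.906, 0.117, 0.403, -0.052]
ft_force: [0.1, -0.5, -1.5]
grip_width: 0.0642
grip_force: 29.8
```

```bash
cat > trace.py <<'E'
from plan import *;from h import go
def pose(g,az,el,roll):
    R=frame(az,el,roll);return np.array(g)+.008*R.as_matrix()[:,2],R
def trace(q,way,n=10,show=True):
    """way: list of (g,az,el,roll) keyframes linearly interpolated"""
    ok=True
    for a,b in zip(way,way[1:]):
        for i in range(1,n+1):
            k=[np.array(x)*(1-i/n)+np.array(y)*i/n for x,y in zip(a,b)]
            P,R=pose(*k);c=ik(P,R,[q])
            if not c: print("   fail",[np.round(x,3) for x in k],q.round(2));return None
            if abs(c[0]-q).max()>.5: print("   jump",[np.round(x,3) for x in k],q.round(2),c[0].round(2))
            q=c[0]
        if show: print("  ",[np.round(x,2).tolist() for x in b],q.round(2))
    return q
E
python3 - <<'E'
from trace import *
from rig import robot
o=robot.get_obs();q=o["q"];R=Ro.from_quat(o["tool_rot"]).as_matrix();g=o["position"]-.008*R[:,2]
print(o["time"],o["grip_width"],o["position"],g,q.round(2),o["ft_force"])
a=(g,15,-42,180)
for az in(35,60,90):
    T=(.545,-.01,.20)
    print(az); b=[((.46,.2,.2),az*.5+7,-42,180),((.52,.02,.2),az,-42,180),((.55,.02,.16),az,-18,180),((.55,.02,.13),az,-18,0)]
    q2=trace(q,[a]+b)
E
```

```text
6.45 0.06422542202350694 [0.46562789 0.27177606 0.11658413] [0.45988782 0.27026491 0.12194771] [ 0.37  0.72  2.32  3.26  0.74 -1.59] [ 0.13036614 -0.51190812 -1.46250585]
35
   [[0.46, 0.2, 0.2], 24.5, -42, 180] [ 0.    0.46  2.39  2.55  0.58 -1.35]
   [[0.52, 0.02, 0.2], 35, -42, 180] [-0.6   0.49  2.2   1.49  0.77 -0.95]
   [[0.55, 0.02, 0.16], 35, -18, 180] [-0.71  0.91  2.27  1.83  1.26 -1.6 ]
   fail [array([0.55 , 0.02 , 0.148]), np.float64(35.0), np.float64(-18.0), np.float64(108.0)] [-0.71  0.93  2.27  1.83  1.27 -2.57]
60
   [[0.46, 0.2, 0.2], 37.0, -42, 180] [-0.14  0.47  2.36  2.08  0.64 -1.2 ]
   [[0.52, 0.02, 0.2], 60, -42, 180] [-0.63  0.54  2.    1.03  1.04 -0.86]
   [[0.55, 0.02, 0.16], 60, -18, 180] [-0.72  0.86  1.98  1.29  1.33 -1.27]
   fail [array([0.55 , 0.02 , 0.145]), np.float64(60.0), np.float64(-18.0), np.float64(90.0)] [-0.72  0.89  1.98  1.3   1.32 -2.55]
90
   [[0.46, 0.2, 0.2], 52.0, -42, 180] [-0.24  0.47  2.28  1.61  0.75 -1.04]
   [[0.52, 0.02, 0.2], 90, -42, 180] [-0.56  0.63  1.72  0.7   1.38 -0.91]
   [[0.55, 0.02, 0.16], 90, -18, 180] [-0.61  0.91  1.62  0.89  1.63 -1.08]
   fail [array([0.55 , 0.02 , 0.142]), np.float64(90.0), np.float64(-18.0), np.float64(72.0)] [-0.61  0.94  1.62  0.89  1.62 -2.67]
```

```bash
python3 - <<'E'
from trace import *
from rig import robot
o=robot.get_obs();q=o["q"]
g=[.46,.27,.122]
for az in(60,83):
    print("az",az);b=[(g,15,-42,180),((.46,.22,.19),25,-42,180),((.50,.10,.20),az*.7,-42,180),((.552,.06,.20),az,-55,180),((.552,.06,.20),az,-55,360),((.552,.06,.105),az,-55,360),((.552,.06,.105),az,-20,360)]
    q2=trace(q,b)
    if q2 is None: continue
    for az2 in(az,20,-30):
        print(" mat",az2)
        trace(q2,[b[-1],((.552,.06,.18),az,-50,360),((.55,.02,.19),az,-50,180),((.5255,-.345,.18),az2,-42,180),((.5255,-.345,.059),az2,-42,180)])
E
```

```text
az 60
   [[0.46, 0.22, 0.19], 25, -42, 180] [ 0.07  0.5   2.37  2.65  0.6  -1.4 ]
   [[0.5, 0.1, 0.2], 42.0, -42, 180] [-0.45  0.48  2.24  1.55  0.76 -0.99]
   [[0.55, 0.06, 0.2], 60, -55, 180] [-0.41  0.48  1.89  0.83  0.88 -0.46]
   [[0.55, 0.06, 0.2], 60, -55, 360] [-0.41  0.48  1.89  0.83  0.88  2.68]
   [[0.55, 0.06, 0.1], 60, -55, 360] [-0.41  0.67  1.94  1.01  0.74  2.41]
   [[0.55, 0.06, 0.1], 60, -20, 360] [-0.64  0.97  2.    1.39  1.25  1.75]
 mat 60
   [[0.55, 0.06, 0.18], 60, -50, 360] [-0.45  0.54  1.93  0.97  0.89  2.49]
   [[0.55, 0.02, 0.19], 60, -50, 180] [-0.53  0.53  1.9   0.91  0.95 -0.65]
   [[0.53, -0.34, 0.18], 60, -42, 180] [-1.07  0.78  1.41  0.69  1.49 -0.8 ]
   [[0.53, -0.34, 0.06], 60, -42, 180] [-1.07  0.95  1.43  0.71  1.35 -0.92]
 mat 20
   [[0.55, 0.06, 0.18], 60, -50, 360] [-0.45  0.54  1.93  0.97  0.89  2.49]
   [[0.55, 0.02, 0.19], 60, -50, 180] [-0.53  0.53  1.9   0.91  0.95 -0.65]
   [[0.53, -0.34, 0.18], 20, -42, 180] [-1.12  0.64  1.8   1.1   0.98 -0.69]
   [[0.53, -0.34, 0.06], 20, -42, 180] [-1.12  0.87  1.82  1.28  0.88 -0.97]
 mat -30
   [[0
[... 1003 characters left out ...]
53, -0.34, 0.06], 83, -42, 180] [-0.99  1.02  1.21  0.5   1.6  -1.03]
 mat 20
   [[0.55, 0.06, 0.18], 83, -50, 360] [-0.43  0.61  1.75  0.73  1.16  2.4 ]
   [[0.55, 0.02, 0.19], 83, -50, 180] [-0.5   0.6   1.72  0.69  1.22 -0.76]
   [[0.53, -0.34, 0.18], 20, -42, 180] [-1.12  0.64  1.8   1.1   0.98 -0.69]
   [[0.53, -0.34, 0.06], 20, -42, 180] [-1.12  0.87  1.82  1.28  0.88 -0.97]
 mat -30
   [[0.55, 0.06, 0.18], 83, -50, 360] [-0.43  0.61  1.75  0.73  1.16  2.4 ]
   [[0.55, 0.02, 0.19], 83, -50, 180] [-0.5   0.6   1.72  0.69  1.22 -0.76]
   [[0.53, -0.34, 0.18], -30, -42, 180] [-0.88  0.57  2.08  2.42  0.4  -1.13]
   [[0.53, -0.34, 0.06], -30, -42, 180] [-0.88  0.86  2.11  2.72  0.68 -1.48]
```

```bash
cat >> trace.py <<'E'
def rowsk(o,way,ns):
    """rows for keyframes (first = current) relative to the present pose"""
    P0=o["position"];R0=Ro.from_quat(o["tool_rot"]);pp,pr=P0,R0
    print("t",round(o["time"],2),"g",(P0-.008*R0.as_matrix()[:,2]).round(4),"q",o["q"].round(2),"grip",round(o["grip_width"],4),o["ft_force"].round(1))
    for a,b,n in zip(way,way[1:],ns):
        for i in range(1,n+1):
            P,R=pose(*[np.array(x)*(1-i/n)+np.array(y)*i/n for x,y in zip(a,b)])
            s=R0.inv().apply(P-P0)/.1;w=(R0.inv()*R).as_rotvec()/(np.pi/2)
            print(*s.round(2),*w.round(3),"0.5;  |",round(np.degrees((pr.inv()*R).magnitude()),1),round(np.linalg.norm(P-pp)*1e3));pp,pr=P,R
E
python3 - <<'E'
from trace import *
from rig import robot
rowsk(robot.get_obs(),[([.46,.27,.122],15,-42,180),((.46,.22,.19),25,-42,180),((.50,.10,.20),58,-42,180),((.552,.06,.20),83,-50,180)],[4,6,5])
E
```

```text
t 6.45 g [0.4599 0.2703 0.1219] q [ 0.37  0.72  2.32  3.26  0.74 -1.59] grip 0.0642 [ 0.1 -0.5 -1.5]
0.11 0.12 -0.14 0.023 0.001 -0.02 0.5;  | 2.7 21
0.21 0.24 -0.28 0.043 0.001 -0.039 0.5;  | 2.5 21
0.31 0.36 -0.41 0.064 0.001 -0.058 0.5;  | 2.5 21
0.42 0.48 -0.55 0.085 0.001 -0.076 0.5;  | 2.5 21
0.44 0.68 -0.55 0.13 0.001 -0.117 0.5;  | 5.5 21
0.46 0.89 -0.56 0.175 0.001 -0.158 0.5;  | 5.5 21
0.48 1.09 -0.56 0.221 0.001 -0.199 0.5;  | 5.5 21
0.5 1.3 -0.56 0.266 0.001 -0.24 0.5;  | 5.5 21
0.52 1.5 -0.57 0.311 0.001 -0.281 0.5;  | 5.5 21
0.54 1.71 -0.57 0.357 0.001 -0.322 0.5;  | 5.5 21
0.59 1.81 -0.51 0.393 -0.016 -0.365 0.5;  | 5.2 13
0.64 1.91 -0.46 0.428 -0.032 -0.408 0.5;  | 5.2 13
0.69 2.01 -0.4 0.462 -0.048 -0.453 0.5;  | 5.2 13
0.73 2.12 -0.34 0.495 -0.063 -0.499 0.5;  | 5.2 13
0.78 2.22 -0.28 0.527 -0.077 -0.546 0.5;  | 5.2 13
```

Emit:
move_arm(moves="0.11 0.12 -0.14 0.023 0 -0.02 0.5; 0.21 0.24 -0.28 0.043 0 -0.039 0.5; 0.31 0.36 -0.41 0.064 0 -0.058 0.5; 0.42 0.48 -0.55 0.085 0 -0.076 0.5; 0.44 0.68 -0.55 0.13 0 -0.117 0.5; 0.46 0.89 -0.56 0.175 0 -0.158 0.5; 0.47 1 -0.56 0.2 0 -0.18 0.5")

```text
time: 7.15
position: [0.4842, 0.1789, 0.1887]
tool_rot: [0.864, 0.294, 0.387, -0.131]
ft_force: [0.8, 0.2, -2.9]
grip_width: 0.064
grip_force: 29.8
```

```bash
python3 - <<'E'
from trace import *
from rig import robot
rowsk(robot.get_obs(),[([.474,.178,.193],37,-42,180),((.50,.10,.20),58,-42,180),((.552,.06,.20),83,-55,180)],[4,5])
E
```

```text
t 7.15 g [0.4795 0.1753 0.194 ] q [-0.22  0.49  2.33  1.98  0.67 -1.18] grip 0.064 [ 0.8  0.2 -2.9]
-0.06 0.13 -0.08 0.039 -0.003 -0.034 0.5;  | 4.6 16
-0.09 0.32 -0.14 0.082 -0.003 -0.073 0.5;  | 5.3 20
-0.12 0.51 -0.2 0.126 -0.003 -0.111 0.5;  | 5.2 20
-0.16 0.7 -0.26 0.169 -0.003 -0.15 0.5;  | 5.2 20
-0.14 0.82 -0.24 0.206 -0.031 -0.192 0.5;  | 5.6 13
-0.12 0.95 -0.22 0.242 -0.059 -0.236 0.5;  | 5.6 13
-0.1 1.07 -0.19 0.275 -0.087 -0.281 0.5;  | 5.6 13
-0.09 1.2 -0.17 0.307 -0.113 -0.328 0.5;  | 5.6 13
-0.07 1.32 -0.15 0.337 -0.139 -0.377 0.5;  | 5.6 13
```

Emit:
move_arm(moves="-0.04 0.15 -0.06 0.039 0 -0.034 0.5; -0.08 0.32 -0.13 0.082 0 -0.073 0.5; -0.12 0.51 -0.2 0.126 0 -0.111 0.5; -0.16 0.7 -0.26 0.169 0 -0.15 0.5; -0.14 0.82 -0.24 0.206 -0.031 -0.192 0.5; -0.12 0.95 -0.22 0.242 -0.059 -0.236 0.5; -0.1 1 -0.19 0.275 -0.087 -0.281 0.5; -0.1 1 -0.17 0.307 -0.113 -0.328 0.5")

```text
time: 7.95
position: [0.5309, 0.087, 0.1924]
tool_rot: [0.736, 0.596, 0.25, -0.202]
ft_force: [-0.3, -0.2, -1.6]
grip_width: 0.0639
grip_force: 29.8
```

```bash
python3 - <<'E'
from trace import *
from rig import robot
o=robot.get_obs()
R=Ro.from_quat(o["tool_rot"]).as_matrix();print("az el",np.degrees(np.arctan2(R[1,2],R[0,2])),np.degrees(np.arcsin(R[2,2])))
g=o["position"]-.008*R[:,2]
rowsk(o,[(g,78,-52.4,180),((.552,.06,.20),83,-55,195),((.552,.06,.20),83,-55,360)],[2,23])
E
```

```text
az el 77.88002626463945 -52.50892434264842
t 7.95 g [0.5298 0.0822 0.1988] q [-0.4   0.52  1.84  0.75  1.07 -0.66] grip 0.0639 [-0.3 -0.2 -1.6]
-0.07 0.13 -0.06 0.017 -0.014 0.061 0.5;  | 5.8 16
-0.13 0.26 -0.11 0.03 -0.032 0.122 0.5;  | 5.8 16
-0.13 0.26 -0.11 0.028 -0.034 0.201 0.5;  | 7.2 0
-0.13 0.26 -0.11 0.026 -0.036 0.281 0.5;  | 7.2 0
-0.13 0.26 -0.11 0.024 -0.037 0.361 0.5;  | 7.2 0
-0.13 0.26 -0.11 0.021 -0.039 0.44 0.5;  | 7.2 0
-0.13 0.26 -0.11 0.019 -0.041 0.52 0.5;  | 7.2 0
-0.13 0.26 -0.11 0.017 -0.042 0.6 0.5;  | 7.2 0
-0.13 0.26 -0.11 0.014 -0.043 0.679 0.5;  | 7.2 0
-0.13 0.26 -0.11 0.012 -0.045 0.759 0.5;  | 7.2 0
-0.13 0.26 -0.11 0.009 -0.046 0.839 0.5;  | 7.2 0
-0.13 0.26 -0.11 0.006 -0.047 0.918 0.5;  | 7.2 0
-0.13 0.26 -0.11 0.003 -0.048 0.998 0.5;  | 7.2 0
-0.13 0.26 -0.11 0.0 -0.049 1.078 0.5;  | 7.2 0
-0.13 0.26 -0.11 -0.003 -0.05 1.157 0.5;  | 7.2 0
-0.13 0.26 -0.11 -0.006 -0.051 1.237 0.5;  | 7.2 0
-0.13 0.26 -0.11 -0.01 -0.051 1.317 0.5;  | 7.2 0
-0.13 0.26 -0.11 -0.013 -0.052 1.396 0.5;  | 7.2 0
-0.13 0.26 -0.11 -0.017 -0.052 1.476 0.5;  | 7.2 0
-0.13 0.26 -0.11 -0.021 -0.053 1.556 0.5;  | 7.2 0
-0.13 0.26 -0.11 -0.025 -0.053 1.635 0.5;  | 7.2 0
-0.13 0.26 -0.11 -0.029 -0.053 1.715 0.5;  | 7.2 0
-0.13 0.26 -0.11 -0.033 -0.053 1.795 0.5;  | 7.2 0
-0.13 0.26 -0.11 -0.038 -0.052 1.874 0.5;  | 7.2 0
-0.13 0.26 -0.11 -0.042 -0.052 1.954 0.5;  | 7.2 0
```

Emit:
move_arm(moves="-0.07 0.13 -0.06 0.017 -0.014 0.061 0.5; -0.13 0.26 -0.11 0.03 -0.032 0.122 0.5; -0.13 0.26 -0.11 0.028 -0.034 0.201 0.5; -0.13 0.26 -0.11 0.026 -0.036 0.281 0.5; -0.13 0.26 -0.11 0.024 -0.037 0.361 0.5; -0.13 0.26 -0.11 0.021 -0.039 0.44 0.5; -0.13 0.26 -0.11 0.019 -0.041 0.52 0.5; -0.13 0.26 -0.11 0.017 -0.042 0.6 0.5; -0.13 0.26 -0.11 0.014 -0.043 0.679 0.5; -0.13 0.26 -0.11 0.012 -0.045 0.759 0.5; -0.13 0.26 -0.11 0.009 -0.046 0.839 0.5; -0.13 0.26 -0.11 0.006 -0.047 0.918 0.5")

```text
time: 9.15
position: [0.5509, 0.0662, 0.1928]
tool_rot: [0.953, -0.035, 0.026, -0.301]
ft_force: [-0.3, 0.1, -1.7]
grip_width: 0.0641
grip_force: 29.8
```

```bash
python3 - <<'E'
from trace import *
from rig import robot
o=robot.get_obs()
F=frame(83,-55);print("roll err",np.degrees((F.inv()*Ro.from_quat(o["tool_rot"])).as_rotvec()))
r=np.degrees((F.inv()*Ro.from_quat(o["tool_rot"])).as_rotvec()[2])%360
rowsk(o,[((.552,.06,.20),83,-55,r),((.552,.06,.20),83,-58,360)],[13])
E
```

```text
roll err [  0.10736431  -0.16912565 -92.83423671]
t 9.15 g [0.5504 0.0617 0.1993] q [-0.4   0.55  1.73  0.66  1.14  0.88] grip 0.0641 [-0.3  0.1 -1.7]
0.02 0.01 -0.01 -0.004 0.001 0.079 0.5;  | 7.2 2
0.02 0.01 -0.01 -0.007 0.001 0.159 0.5;  | 7.1 0
0.02 0.01 -0.01 -0.01 0.002 0.238 0.5;  | 7.1 0
0.02 0.01 -0.01 -0.012 0.003 0.317 0.5;  | 7.1 0
0.02 0.01 -0.01 -0.014 0.004 0.397 0.5;  | 7.1 0
0.02 0.01 -0.01 -0.017 0.006 0.476 0.5;  | 7.1 0
0.02 0.01 -0.01 -0.019 0.008 0.555 0.5;  | 7.1 0
0.02 0.01 -0.01 -0.021 0.011 0.635 0.5;  | 7.1 0
0.02 0.01 -0.01 -0.023 0.013 0.714 0.5;  | 7.1 0
0.02 0.01 -0.01 -0.024 0.016 0.793 0.5;  | 7.1 0
0.02 0.01 -0.01 -0.026 0.02 0.873 0.5;  | 7.1 0
0.02 0.01 -0.01 -0.027 0.024 0.952 0.5;  | 7.1 0
0.02 0.01 -0.01 -0.028 0.028 1.031 0.5;  | 7.1 0
```

Emit:
move_arm(moves="0 0 0 -0.004 0 0.08 0.5; 0 0 0 -0.007 0 0.17 0.5; 0 0 0 -0.01 0.002 0.26 0.5; 0 0 0 -0.012 0.003 0.35 0.5; 0 0 0 -0.014 0.004 0.44 0.5; 0 0 0 -0.017 0.006 0.53 0.5; 0 0 0 -0.019 0.008 0.62 0.5; 0 0 0 -0.021 0.011 0.71 0.5; 0 0 0 -0.024 0.014 0.79 0.5; 0 0 0 -0.026 0.018 0.86 0.5; 0 0 0 -0.027 0.022 0.93 0.5; 0 0 0 -0.028 0.026 1 0.5")

```text
time: 10.35
position: [0.5508, 0.0663, 0.1928]
tool_rot: [-0.654, 0.704, 0.178, 0.211]
ft_force: [0.5, -1.0, -1.7]
grip_width: 0.0641
grip_force: 29.8
```

```bash
python3 - <<'E'
from trace import *
from rig import robot
import cv2
o=robot.get_obs()
F=frame(83,-58);print("roll err",np.degrees((F.inv()*Ro.from_quat(o["tool_rot"])).as_rotvec()))
g=o["position"]-.008*Ro.from_quat(o["tool_rot"]).as_matrix()[:,2]
rowsk(o,[(g,83,-58,360),((.552,.06,.115),83,-58,360),((.552,.06,.110),83,-30,360)],[5,12])
f=lambda n:robot.camera(n)["image"][...,::-1]
cv2.imwrite("pics/s3.png",np.hstack([cv2.resize(f("scene")[130:330,220:420],(400,400)),cv2.resize(f("top")[140:290,230:380],(400,400))]))
E
```

```text
roll err [-0.00292672 -0.07295232 -2.84147306]
t 10.35 g [0.5503 0.0621 0.1996] q [-0.37  0.53  1.73  0.61  1.12  2.5 ] grip 0.0641 [ 0.5 -1.  -1.7]
0.09 0.0 0.14 0.0 0.001 0.032 0.5;  | 2.8 17
0.19 0.0 0.28 0.0 0.001 0.032 0.5;  | 0.0 17
0.28 0.0 0.42 0.0 0.001 0.032 0.5;  | 0.0 17
0.37 0.0 0.57 0.0 0.001 0.032 0.5;  | 0.0 17
0.47 0.0 0.71 0.0 0.001 0.032 0.5;  | 0.0 17
0.46 0.0 0.71 0.001 -0.025 0.032 0.5;  | 2.3 0
0.46 0.0 0.71 0.001 -0.051 0.032 0.5;  | 2.3 0
0.46 0.0 0.72 0.002 -0.077 0.032 0.5;  | 2.3 0
0.46 0.0 0.72 0.003 -0.103 0.031 0.5;  | 2.3 0
0.46 0.0 0.72 0.003 -0.129 0.031 0.5;  | 2.3 0
0.46 0.0 0.73 0.004 -0.155 0.031 0.5;  | 2.3 0
0.46 0.0 0.73 0.005 -0.181 0.031 0.5;  | 2.3 0
0.46 0.0 0.73 0.005 -0.207 0.031 0.5;  | 2.3 0
0.46 0.0 0.73 0.006 -0.232 0.031 0.5;  | 2.3 0
0.46 0.0 0.74 0.006 -0.258 0.031 0.5;  | 2.3 0
0.45 0.0 0.74 0.007 -0.284 0.031 0.5;  | 2.3 0
0.45 0.0 0.74 0.008 -0.31 0.031 0.5;  | 2.3 0
```

View pics/s3.png

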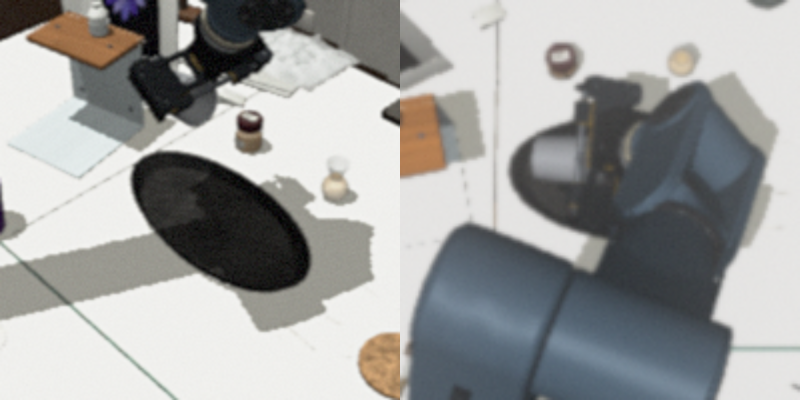

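The beaker at crop (557,157) lies level over the tray's left end with no balls out yet, and the bystanders are in place. I lower it, then tip.

Emit:
move_arm(moves="0.09 0 0.14 0 0 0.015 0.5; 0.19 0 0.28 0 0 0.03 0.5; 0.28 0 0.42 0 0 0.03 0.5; 0.37 0 0.57 0 0 0.03 0.5; 0.45 0 0.68 0 0 0.03 0.5; 0.46 0 0.71 0 -0.02 0.03 0.5; 0.46 0 0.71 0 -0.05 0.03 0.5; 0.46 0 0.72 0.002 -0.075 0.03 0.5; 0.46 0 0.72 0.003 -0.1 0.03 0.5; 0.46 0 0.72 0.003 -0.12 0.03 0.5; 0.46 0 0.73 0.004 -0.14 0.03 0.5; 0.46 0 0.73 0.004 -0.16 0.03 0.5")

```text
time: 11.65
position: [0.5537, 0.0661, 0.1068]
tool_rot: [-0.611, 0.685, 0.261, 0.297]
ft_force: [-0.7, -0.1, -2.1]
grip_width: 0.0639
grip_force: 29.8
```

```bash
python3 - <<'E'
from trace import *
from rig import robot
o=robot.get_obs();R=Ro.from_quat(o["tool_rot"]).as_matrix();el=np.degrees(np.arcsin(R[2,2]));print("el",el)
g=o["position"]-.008*R[:,2]
rowsk(o,[(g,83,el,360),(g,83,-15,360)],[12])
E
```

```text
el -43.39600022028178
t 11.65 g [0.553  0.0603 0.1123] q [-0.47  0.77  1.77  0.85  1.13  2.19] grip 0.0639 [-0.7 -0.1 -2.1]
-0.0 -0.0 -0.0 0.0 -0.026 0.005 0.5;  | 2.4 0
-0.01 -0.0 -0.0 0.0 -0.053 0.005 0.5;  | 2.4 0
-0.01 -0.0 -0.0 0.0 -0.079 0.005 0.5;  | 2.4 0
-0.01 -0.0 -0.0 0.0 -0.105 0.005 0.5;  | 2.4 0
-0.02 -0.0 -0.0 0.001 -0.131 0.005 0.5;  | 2.4 0
-0.02 -0.0 -0.0 0.001 -0.158 0.005 0.5;  | 2.4 0
-0.02 -0.0 -0.0 0.001 -0.184 0.005 0.5;  | 2.4 0
-0.03 -0.0 -0.0 0.001 -0.21 0.005 0.5;  | 2.4 0
-0.03 -0.0 -0.01 0.001 -0.237 0.005 0.5;  | 2.4 0
-0.03 -0.0 -0.01 0.001 -0.263 0.005 0.5;  | 2.4 0
-0.04 -0.0 -0.01 0.001 -0.289 0.005 0.5;  | 2.4 0
-0.04 -0.0 -0.01 0.001 -0.316 0.005 0.5;  | 2.4 0
```

Tip the beaker slowly to about 118°, then dwell.

Emit:
move_arm(moves="0 0 0 0 -0.015 0 0.5; 0 0 0 0 -0.03 0 0.5; 0 0 0 0 -0.045 0 0.5; 0 0 0 0 -0.06 0 0.5; -0.01 0 0 0 -0.08 0 0.5; -0.01 0 0 0 -0.1 0 0.5; -0.01 0 0 0 -0.12 0 0.5; -0.02 0 0 0 -0.15 0 0.5; -0.02 0 0 0 -0.18 0 0.5; -0.03 0 0 0 -0.22 0 0.5; -0.03 0 0 0 -0.25 0 0.5; -0.03 0 0 0 -0.25 0 0.5")

```text
time: 12.85
position: [0.5538, 0.0675, 0.1079]
tool_rot: [-0.548, 0.615, 0.375, 0.425]
ft_force: [-0.6, -0.1, -2.0]
grip_width: 0.064
grip_force: 29.7
```

Emit:
move_arm(moves="0 0 0 0 -0.03 0 0.5; 0 0 0 0 -0.06 0 0.5; 0 0 0 0 -0.06 0 0.5; 0 0 0 0 -0.06 0 0.5; 0 0 0 0 -0.06 0 0.5")

```text
time: 13.35
position: [0.5539, 0.0683, 0.1096]
tool_rot: [-0.531, 0.594, 0.4, 0.453]
ft_force: [0.8, -0.2, -2.3]
grip_width: 0.0637
grip_force: 29.7
```

```bash
python3 - <<'E'
from trace import *
from rig import robot
import cv2
o=robot.get_obs();R=Ro.from_quat(o["tool_rot"]).as_matrix();el=np.degrees(np.arcsin(R[2,2]));print("el",el)
g=o["position"]-.008*R[:,2]
rowsk(o,[(g,83,el,360),((.552,.06,.20),83,-50,360)],[8])
f=lambda n:robot.camera(n)["image"][...,::-1]
cv2.imwrite("pics/s4.png",np.hstack([cv2.resize(f("scene")[180:300,270:390],(400,400),interpolation=2),cv2.resize(f("top")[160:260,255:375],(400,400),interpolation=2)]))
E
```

```text
el -15.66213148534363
t 13.35 g [0.553  0.0606 0.1118] q [-0.59  1.    1.72  1.04  1.5   1.94] grip 0.0637 [ 0.8 -0.2 -2.3]
-0.1 0.0 -0.03 0.002 0.048 0.005 0.5;  | 4.3 10
-0.2 0.0 -0.06 0.002 0.095 0.005 0.5;  | 4.3 10
-0.3 0.0 -0.09 0.002 0.143 0.005 0.5;  | 4.3 10
-0.4 0.0 -0.13 0.002 0.191 0.005 0.5;  | 4.3 11
-0.5 0.0 -0.16 0.001 0.238 0.005 0.5;  | 4.3 11
-0.6 0.0 -0.19 0.001 0.286 0.005 0.5;  | 4.3 11
-0.7 0.0 -0.23 0.001 0.334 0.005 0.5;  | 4.3 11
-0.8 0.0 -0.26 0.001 0.382 0.005 0.5;  | 4.3 11
```

View pics/s4.png

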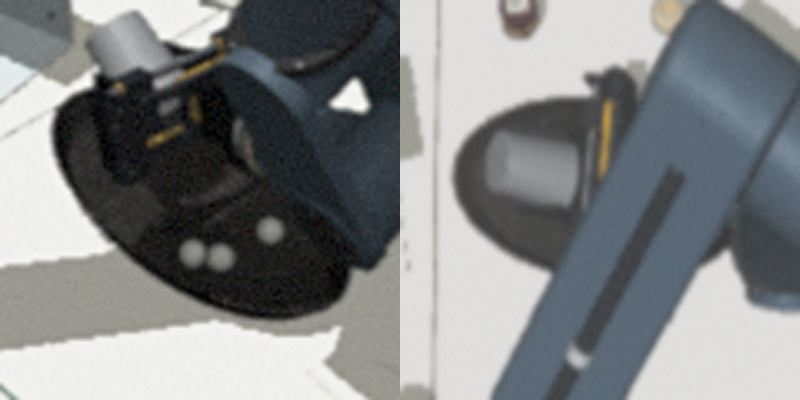

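All three balls are in the tray, at left-crop (195,253), (222,257) and (270,230). I lift and turn the beaker upright again.

Emit:
move_arm(moves="-0.25 0 -0.06 0 0 0 0.5; -0.5 0 -0.12 0 0 0 0.5; -0.8 0 -0.2 0 0.05 0 0.5; -0.9 0 -0.27 0 0.14 0 0.5; -0.9 0 -0.28 0 0.23 0 0.5; -0.9 0 -0.28 0 0.32 0 0.5; -0.9 0 -0.28 0 0.382 0 0.5; -0.9 0 -0.28 0 0.382 0 0.5")

```text
time: 14.25
position: [0.5529, 0.0675, 0.2062]
tool_rot: [-0.627, 0.7, 0.224, 0.258]
ft_force: [-1.0, -0.4, -1.1]
grip_width: 0.064
grip_force: 29.8
```

```bash
python3 - <<'E'
from trace import *
from rig import robot
o=robot.get_obs();R=Ro.from_quat(o["tool_rot"]).as_matrix();el=np.degrees(np.arcsin(R[2,2]));print("el",el)
g=o["position"]-.008*R[:,2]
trace(o["q"],[(g,83,el,360),((.55,-.03,.21),80,-50,270),((.54,-.13,.21),75,-48,180),((.5255,-.345,.16),65,-42,180),((.5255,-.345,.059),65,-42,180)])
rowsk(o,[(g,83,el,360),((.55,-.03,.21),80,-50,270)],[12])
E
```

```text
el -50.04585031368818
   [[0.55, -0.03, 0.21], 80, -50, 270] [-0.59  0.58  1.69  0.66  1.28  0.83]
   [[0.54, -0.13, 0.21], 75, -48, 180] [-0.76  0.61  1.63  0.64  1.36 -0.79]
   [[0.53, -0.34, 0.16], 65, -42, 180] [-1.05  0.82  1.37  0.65  1.53 -0.85]
   [[0.53, -0.34, 0.06], 65, -42, 180] [-1.05  0.97  1.38  0.66  1.4  -0.94]
t 14.25 g [0.5522 0.0624 0.2123] q [-0.43  0.55  1.73  0.71  1.21  2.44] grip 0.064 [-1.  -0.4 -1.1]
0.06 -0.01 -0.05 0.001 0.0 -0.073 0.5;  | 6.5 8
0.12 -0.01 -0.1 0.002 0.0 -0.154 0.5;  | 7.3 8
0.18 -0.02 -0.14 0.004 0.001 -0.235 0.5;  | 7.3 8
0.24 -0.03 -0.19 0.006 0.001 -0.316 0.5;  | 7.3 8
0.3 -0.04 -0.24 0.008 0.002 -0.398 0.5;  | 7.3 8
0.36 -0.04 -0.29 0.009 0.004 -0.479 0.5;  | 7.3 8
0.42 -0.05 -0.33 0.011 0.005 -0.56 0.5;  | 7.3 8
0.48 -0.06 -0.38 0.012 0.007 -0.641 0.5;  | 7.3 8
0.54 -0.06 -0.43 0.013 0.009 -0.722 0.5;  | 7.3 8
0.6 -0.07 -0.48 0.014 0.011 -0.804 0.5;  | 7.3 8
0.66 -0.08 -0.53 0.015 0.013 -0.885 0.5;  | 7.3 8
0.72 -0.08 -0.57 0.016 0.016 -0.966 0.5;  | 7.3 8
```

Emit:
move_arm(moves="0.06 -0.01 -0.05 0 0 -0.08 0.5; 0.12 -0.01 -0.1 0 0 -0.16 0.5; 0.18 -0.02 -0.14 0 0 -0.24 0.5; 0.24 -0.03 -0.19 0 0 -0.32 0.5; 0.3 -0.04 -0.24 0 0 -0.4 0.5; 0.36 -0.04 -0.29 0.01 0 -0.48 0.5; 0.42 -0.05 -0.33 0.01 0 -0.56 0.5; 0.48 -0.06 -0.38 0.01 0 -0.65 0.5; 0.54 -0.06 -0.43 0.01 0.01 -0.73 0.5; 0.6 -0.07 -0.48 0.01 0.01 -0.81 0.5; 0.66 -0.08 -0.53 0.015 0.013 -0.89 0.5; 0.72 -0.08 -0.57 0.015 0.015 -0.97 0.5")

```text
time: 15.45
position: [0.5496, -0.0271, 0.2]
tool_rot: [0.936, -0.079, 0.029, -0.342]
ft_force: [0.3, -0.4, -1.6]
grip_width: 0.0638
grip_force: 29.8
```

```bash
python3 - <<'E'
from trace import *
from rig import robot
o=robot.get_obs();C=Ro.from_quat(o["tool_rot"]);g=o["position"]-.008*C.as_matrix()[:,2]
F=frame(80,-50);r=(F.inv()*C).as_rotvec(degrees=True);print(r)
rowsk(o,[(g,80,-50,r[2]%360),((.54,-.09,.21),75,-48,180)],[12])
E
```

```text
[-2.06057478e-02 -3.21376167e-01 -9.02188328e+01]
t 15.45 g [ 0.5487 -0.0322  0.2062] q [-0.59  0.58  1.69  0.66  1.28  0.82] grip 0.0638 [ 0.3 -0.4 -1.6]
0.0 0.04 -0.03 -0.001 0.005 -0.08 0.5;  | 7.2 5
0.0 0.07 -0.07 0.0 0.009 -0.159 0.5;  | 7.2 5
0.0 0.11 -0.1 0.001 0.012 -0.239 0.5;  | 7.2 5
0.01 0.14 -0.14 0.001 0.015 -0.318 0.5;  | 7.2 5
0.01 0.17 -0.17 0.001 0.019 -0.398 0.5;  | 7.2 5
0.01 0.21 -0.2 0.0 0.023 -0.478 0.5;  | 7.2 5
0.01 0.24 -0.24 -0.001 0.027 -0.557 0.5;  | 7.2 5
0.01 0.28 -0.27 -0.002 0.031 -0.637 0.5;  | 7.2 5
0.01 0.31 -0.31 -0.005 0.035 -0.717 0.5;  | 7.2 5
0.01 0.35 -0.34 -0.007 0.038 -0.796 0.5;  | 7.2 5
0.02 0.38 -0.37 -0.011 0.042 -0.876 0.5;  | 7.2 5
0.02 0.42 -0.41 -0.015 0.046 -0.955 0.5;  | 7.2 5
```

Emit:
move_arm(moves="0 0.04 -0.03 0 0.005 -0.08 0.5; 0 0.07 -0.07 0 0.009 -0.16 0.5; 0 0.11 -0.1 0 0.012 -0.24 0.5; 0 0.14 -0.14 0 0.015 -0.32 0.5; 0 0.17 -0.17 0 0.02 -0.4 0.5; 0 0.21 -0.2 0 0.023 -0.48 0.5; 0 0.24 -0.24 0 0.027 -0.56 0.5; 0.01 0.28 -0.27 -0.002 0.03 -0.64 0.5; 0.01 0.31 -0.31 -0.005 0.035 -0.72 0.5; 0.01 0.35 -0.34 -0.007 0.038 -0.8 0.5; 0.02 0.38 -0.37 -0.01 0.042 -0.88 0.5; 0.02 0.42 -0.41 -0.015 0.046 -0.955 0.5")

```text
time: 16.65
position: [0.5415, -0.0848, 0.2044]
tool_rot: [0.741, 0.568, 0.284, -0.218]
ft_force: [-0.1, 0.5, -1.1]
grip_width: 0.0639
grip_force: 29.8
```

```bash
python3 - <<'E'
from trace import *
from rig import robot
o=robot.get_obs();C=Ro.from_quat(o["tool_rot"]);g=o["position"]-.008*C.as_matrix()[:,2]
F=frame(75,-48);r=(F.inv()*C).as_rotvec(degrees=True);print(r)
rowsk(o,[(g,75,-48,180),((.5255,-.345,.16),65,-42,180)],[9])
E
```

```text
[-5.21484086e-03  5.56951989e-02 -1.79978389e+02]
t 16.65 g [ 0.5401 -0.0899  0.2103] q [-0.71  0.59  1.69  0.67  1.31 -0.78] grip 0.0639 [-0.1  0.5 -1.1]
-0.24 0.06 -0.14 -0.008 0.007 0.009 0.5;  | 1.3 29
-0.49 0.12 -0.29 -0.016 0.015 0.018 0.5;  | 1.3 29
-0.73 0.18 -0.43 -0.025 0.022 0.027 0.5;  | 1.3 29
-0.97 0.24 -0.58 -0.033 0.03 0.036 0.5;  | 1.3 29
-1.22 0.29 -0.72 -0.042 0.037 0.044 0.5;  | 1.3 29
-1.46 0.35 -0.87 -0.051 0.044 0.053 0.5;  | 1.3 29
-1.7 0.41 -1.01 -0.06 0.052 0.062 0.5;  | 1.3 29
-1.94 0.47 -1.16 -0.069 0.059 0.07 0.5;  | 1.3 29
-2.19 0.53 -1.3 -0.078 0.067 0.078 0.5;  | 1.3 29
```

Emit:
move_arm(moves="-0.25 0.06 -0.15 -0.01 0.01 0.01 0.5; -0.5 0.12 -0.3 -0.016 0.015 0.018 0.5; -0.75 0.18 -0.44 -0.04 0.03 0.04 0.5; -0.98 0.24 -0.58 -0.06 0.05 0.06 0.5; -0.98 0.24 -0.58 -0.078 0.067 0.078 0.5")

```text
time: 17.15
position: [0.5359, -0.2032, 0.1813]
tool_rot: [0.773, 0.487, 0.344, -0.217]
ft_force: [-0.6, 1.1, -1.5]
grip_width: 0.0643
grip_force: 29.8
```

```bash
python3 - <<'E'
from trace import *
from rig import robot
o=robot.get_obs();C=Ro.from_quat(o["tool_rot"]);g=o["position"]-.008*C.as_matrix()[:,2]
rowsk(o,[(g,65,-41.75,180),((.5255,-.345,.11),65,-41.75,180)],[6])
E
```

```text
t 17.15 g [ 0.5334 -0.2086  0.1867] q [-0.92  0.69  1.62  0.74  1.37 -0.84] grip 0.0643 [-0.6  1.1 -1.5]
-0.24 0.09 -0.07 0.004 0.004 -0.004 0.5;  | 0.6 26
-0.47 0.17 -0.14 0.004 0.004 -0.004 0.5;  | 0.0 26
-0.71 0.26 -0.21 0.004 0.004 -0.004 0.5;  | 0.0 26
-0.94 0.34 -0.28 0.004 0.004 -0.004 0.5;  | 0.0 26
-1.18 0.43 -0.35 0.004 0.004 -0.004 0.5;  | 0.0 26
-1.42 0.52 -0.43 0.004 0.004 -0.004 0.5;  | 0.0 26
```

Emit:
move_arm(moves="-0.24 0.09 -0.07 0 0 0 0.5; -0.47 0.17 -0.14 0.004 0.004 -0.004 0.5; -0.71 0.26 -0.21 0.004 0.004 -0.004 0.5; -0.94 0.34 -0.28 0.004 0.004 -0.004 0.5; -0.94 0.34 -0.28 0.004 0.004 -0.004 0.5")

```text
time: 17.65
position: [0.5301, -0.292, 0.1294]
tool_rot: [0.769, 0.491, 0.344, -0.221]
ft_force: [0.7, -0.3, -1.3]
grip_width: 0.064
grip_force: 29.8
```

```bash
python3 - <<'E'
from trace import *
from rig import robot
o=robot.get_obs();C=Ro.from_quat(o["tool_rot"]);g=o["position"]-.008*C.as_matrix()[:,2]
rowsk(o,[(g,65,-41.75,180),((.5255,-.345,.10),65,-41.75,180)],[4])
E
```

```text
t 17.65 g [ 0.5276 -0.2975  0.1347] q [-1.01  0.83  1.47  0.68  1.43 -0.89] grip 0.064 [ 0.7 -0.3 -1.3]
-0.14 0.05 -0.02 -0.002 -0.0 0.0 0.5;  | 0.2 15
-0.28 0.09 -0.05 -0.002 -0.0 0.0 0.5;  | 0.0 15
-0.41 0.14 -0.07 -0.002 -0.0 0.0 0.5;  | 0.0 15
-0.55 0.18 -0.1 -0.002 -0.0 0.0 0.5;  | 0.0 15
```

Emit:
move_arm(moves="-0.14 0.05 -0.02 0 0 0 0.5; -0.28 0.09 -0.05 0 0 0 0.5; -0.41 0.14 -0.07 0 0 0 0.5; -0.55 0.18 -0.1 0 0 0 0.5; -0.55 0.18 -0.1 0 0 0 0.5; -0.55 0.18 -0.1 0 0 0 0.5")

```text
time: 18.25
position: [0.529, -0.3366, 0.0977]
tool_rot: [0.768, 0.493, 0.344, -0.221]
ft_force: [-0.0, 0.3, -0.8]
grip_width: 0.0638
grip_force: 29.8
```

```bash
python3 - <<'E'
from trace import *
from rig import robot
import cv2;from h import proj
o=robot.get_obs();C=Ro.from_quat(o["tool_rot"]);g=o["position"]-.008*C.as_matrix()[:,2]
rowsk(o,[(g,65,-41.75,180),((.5255,-.345,.058),65,-41.75,180)],[4])
t=np.linspace(0,2*np.pi,90)
B=C.apply(frame(0,-41.75,180).inv().apply([0,0,1])); print("beaker axis",B)
def draw(n,x0,y0,s):
    c=robot.camera(n);im=cv2.resize(c["image"][y0:y0+400//s,x0:x0+400//s,::-1],(400,400),interpolation=2)
    e1=np.cross(B,[1,0,0]);e1/=np.linalg.norm(e1);e2=np.cross(B,e1)
    for h,r in((-.051,.0285),(.034,.034)):
        P=g+B*h+r*(np.outer(np.cos(t),e1)+np.outer(np.sin(t),e2))
        cv2.polylines(im,[((proj(c,P)-[x0,y0]+.5)*s).astype(int)],True,(0,0,255),1)
    P=np.c_[.5255+.05*np.cos(t),-.345+.05*np.sin(t),.008+0*t]
    cv2.polylines(im,[((proj(c,P)-[x0,y0]+.5)*s).astype(int)],True,(0,255,0),1)
    return im
cv2.imwrite("pics/s5.png",np.hstack([draw("scene",370,240,4),draw("top",360,160,4)]))
E
```

```text
t 18.25 g [ 0.5265 -0.3421  0.103 ] q [-1.05  0.91  1.38  0.66  1.46 -0.9 ] grip 0.0638 [-0.   0.3 -0.8]
-0.09 0.0 0.07 -0.003 -0.0 0.002 0.5;  | 0.4 11
-0.18 0.0 0.14 -0.003 -0.0 0.002 0.5;  | 0.0 11
-0.27 0.0 0.21 -0.003 -0.0 0.002 0.5;  | 0.0 11
-0.36 0.0 0.28 -0.003 -0.0 0.002 0.5;  | 0.0 11
beaker axis [ 6.08104935e-04 -3.67736986e-04  9.99999747e-01]
```

View pics/s5.png

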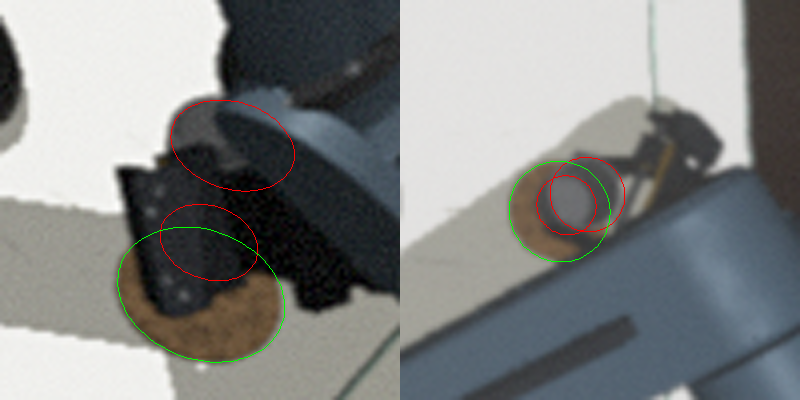

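The green mat outline and red beaker prediction both fit: scene rim left edge at (172,120), top-view rim right edge at (623,195). So nothing slipped in the grip. I lower slowly.

Emit:
move_arm(moves="-0.08 0 0.06 -0.003 0 0.002 0.5; -0.16 0 0.12 -0.003 0 0.002 0.5; -0.23 0 0.175 -0.003 0 0.002 0.5; -0.28 0 0.215 -0.003 0 0.002 0.5; -0.305 0 0.235 -0.003 0 0.002 0.5; -0.32 0 0.247 -0.003 0 0.002 0.5; -0.327 0 0.253 -0.003 0 0.002 0.5; -0.331 0 0.257 -0.003 0 0.002 0.5; -0.331 0 0.257 -0.003 0 0.002 0.5")

```text
time: 19.25
position: [0.5279, -0.3394, 0.0563]
tool_rot: [0.77, 0.491, 0.344, -0.219]
ft_force: [0.6, 0.6, -1.8]
grip_width: 0.0639
grip_force: 29.8
```

```bash
python3 - <<'E'
from trace import *
from rig import robot
o=robot.get_obs();C=Ro.from_quat(o["tool_rot"]);g=o["position"]-.008*C.as_matrix()[:,2]
rowsk(o,[(g,65,-41.75,180),((.5255,-.345,.058),65,-41.75,180)],[1])
E
```

```text
t 19.25 g [ 0.5254 -0.3448  0.0616] q [-1.05  0.97  1.38  0.66  1.41 -0.94] grip 0.0639 [ 0.6  0.6 -1.8]
-0.03 0.0 0.02 0.0 0.001 0.001 0.5;  | 0.1 4
```

Emit:
move_arm(moves="-0.004 0 0.003 0 0 0 0.5; -0.008 0 0.007 0 0 0 0.5; -0.012 0 0.01 0 0 0 0.5; -0.015 0 0.013 0 0 0 0.5; -0.017 0 0.015 0 0 0 0.5; -0.017 0 0.015 0 0 0 0.5; -0.017 0 0.015 0 0 0 0.5")

```text
time: 19.95
position: [0.5279, -0.3393, 0.0539]
tool_rot: [0.77, 0.491, 0.344, -0.219]
ft_force: [0.0, -0.5, -0.6]
grip_width: 0.0638
grip_force: 29.8
```

Emit:
move_arm(moves="-0.003 0 0.003 0 0 0 0.5; -0.006 0 0.006 0 0 0 0.5; -0.006 0 0.006 0 0 0 0.5; -0.006 0 0.006 0 0 0 0.5")

```text
time: 20.35
position: [0.5279, -0.3392, 0.0537]
tool_rot: [0.769, 0.491, 0.345, -0.219]
ft_force: [-2.1, -0.7, 5.4]
grip_width: 0.0638
grip_force: 29.6
```

The beaker is touching down with 5.4 N. I release and back straight off.

Emit:
move_arm(moves="0 0 0 0 0 0 0.76; 0 0 0 0 0 0 0.8; 0 0 0 0 0 0 0.9; 0 0 0 0 0 0 1; 0 0 0 0 0 0 1; 0 0 0 0 0 0 1; 0 0 -0.15 0 0 0 1; 0 0 -0.35 0 0 0 1; 0 0 -0.6 0 0 0 1; 0 0 -0.85 0 0 0 1; 0 0 -1 0 0 0 1; 0 0 -1 0 0 0 1")

```text
time: 21.55
position: [0.4961, -0.4099, 0.1214]
tool_rot: [0.77, 0.491, 0.344, -0.216]
ft_force: [0.1, -0.7, 0.0]
grip_width: 0.087
grip_force: 0.0
```

```bash
python3 - <<'E'
from rig import robot
import cv2,numpy as np;from h import proj
o=robot.get_obs();print(o["position"],o["q"].round(2))
t=np.linspace(0,2*np.pi,90)
def draw(n,x0,y0,w,h):
    c=robot.camera(n);im=cv2.resize(c["image"][y0:y0+h,x0:x0+w,::-1],(400,400),interpolation=2);s=np.array([400/w,400/h])
    for z,r in((.008,.0285),(.093,.034)):
        P=np.c_[.5255+r*np.cos(t),-.345+r*np.sin(t),z+0*t]
        cv2.polylines(im,[((proj(c,P)-[x0,y0]+.5)*s).astype(int)],True,(0,255,0),1)
    return im
cv2.imwrite("pics/s6.png",np.hstack([draw("scene",270,160,190,190),draw("top",250,130,190,140)]))
E
```

```text
[ 0.49610568 -0.40994236  0.12137236] [-1.14  0.91  1.27  0.61  1.58 -0.9 ]
```

View pics/s6.png

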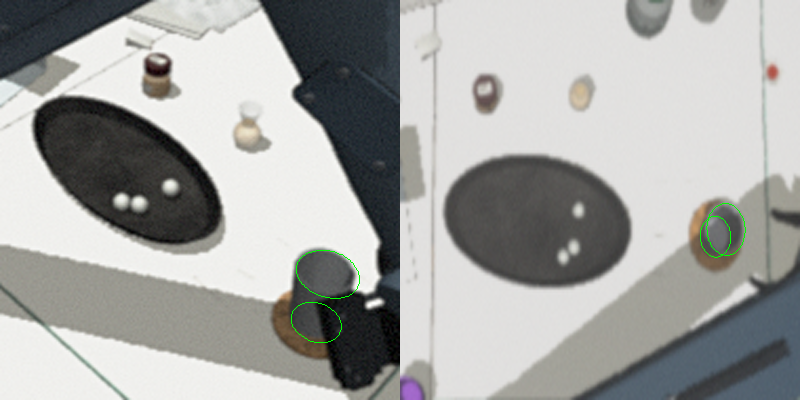

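The final view shows three balls in the tray, at left-crop (122,202), (140,204) and (171,187). The beaker stands upright at (326,290), matching the outline for the mat's centre, and the jar and flask have not moved.

Emit:
move_arm(moves="0 0 -0.2 0 0 0 1; 0 0 -0.3 0 0 0 1; 0 0 -0.3 0 0 0 1; 0 0 -0.3 0 0 0 1; 0 0 -0.3 0 0 0 1")

```text
time: 22.15
position: [0.487, -0.426, 0.139]
tool_rot: [0.769, 0.491, 0.344, -0.22]
ft_force: [-0.2, 0.0, 0.0]
grip_width: 0.0868
grip_force: 0.0
```

```bash
python3 -c "
from rig import robot
print(robot.hand_in())"
```

```text
the job is handed in; nothing more can be done
None
```

I handed the job in at about 22 s: all three balls are in the tray, the empty beaker stands upright at the mat's centre (within about 2 mm by the camera), and the shelf, jar, flask and dropper were left untouched.

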